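Hang spice infusers in a lidded stock pan and key the burner on

TASK

Get the stock pan going: open its hinged glass lid all the way against its stop, hang every orange-gripped spice infuser standing on the stovetop by its hook over the steel plate inside the pan, one in each gap between the black-gripped infusers already hanging there, and then shut the lid completely. After that take the yellow burner key from its grey holder, push it fully into the slot of the red burner switch, turn it clockwise as far as it goes and leave it there. Do not dislodge the black-gripped infusers or shift them along the plate, and leave the kettle, pot, glass cover and rice paddle where they are.

Things in the scene. Friction and masses are not known exactly. Their poses are not given: they have to be found in the camera images.
- pan: Fixed rectangular aluminium stock pan on the cast-iron grate, 152 (x) x 352 (y) x 146 (z) mm outside, walls and floor 4 mm. Origin: centre of its underside; x points away from the robot to the hinge side (yaw within 0.2 rad), z up. A well-hung infuser has its origin at z = 18 mm and x = -9 to -1 mm here, about parallel to this frame.
- plate_mid (a point): Middle of the top edge of the upright steel hanger plate in the pan: 4 mm thick, along the pan's whole y, at x = -30, z = 98 mm in the pan's frame. Hooks go over this edge, lip on the -x side, container on the +x side. Black-gripped infusers hang near pan y = -138, -46, 46, 138 mm (within 3); the gaps between, near -92, 0, 92, are 48 to 60 mm wide.
- lid (a joint): Angle of the pan's flat glass lid (152 x 352 x 6 mm, 0.45 kg), rad: 0 shut, grows as the near (-x) edge rises, 1.75 fully open against the stop (just past upright, leaning away from the robot). It starts between 0 and 0.25. The stiff hinge (0.6 N m friction) keeps it wherever it is left.
- lid_hinge (a point): Middle of the hinge line, on the pan's far (+x) top rim: at x = 76, z = 146 mm in the pan's frame. The hinge axis is parallel to the pan's y.
- lid_handle (a point): Middle of the lid's black bar handle: round bar 10 mm thick, 120 mm long, parallel to the pan's y, on two posts at its ends. With the lid shut it lies 134 mm from the hinge line towards the near (-x) side and 47 mm above it, 40 mm above the lid's top face. It swings with the lid; with the lid upright it is on its far side.
- infuser1: Orange-gripped spice infuser, loose, 0.12-0.2 kg, upright on the stovetop, may be absent; yaw within 0.6 rad. Origin: centre of underside, on the container's axis. Container 38 mm across, 45 high. Hook on its -x side: slot open below, x = -31 to -19 mm, roof at z = 80, lip at x = -35 to -31 down to z = 62, 14 wide in y. Grip block on the axis, 16 (x) x 14 (y) mm, z = 85 to 122.
- infuser2: Orange-gripped spice infuser, loose, 0.12-0.2 kg, upright on the stovetop, may be absent; yaw within 0.6 rad. Origin: centre of underside, on the container's axis. Container 38 mm across, 45 high. Hook on its -x side: slot open below, x = -31 to -19 mm, roof at z = 80, lip at x = -35 to -31 down to z = 62, 14 wide in y. Grip block on the axis, 16 (x) x 14 (y) mm, z = 85 to 122.
- infuser3: Orange-gripped spice infuser, loose, 0.12-0.2 kg, upright on the stovetop, may be absent; yaw within 0.6 rad. Origin: centre of underside, on the container's axis. Container 38 mm across, 45 high. Hook on its -x side: slot open below, x = -31 to -19 mm, roof at z = 80, lip at x = -35 to -31 down to z = 62, 14 wide in y. Grip block on the axis, 16 (x) x 14 (y) mm, z = 85 to 122.
- hung1: Black-gripped infuser of the same shape and size as the orange ones, loose, already hanging on the plate in the pan; number 1 of 4 counted from the pan's -y end. Its origin hangs at z = 18 mm in the pan's frame.
- hung2: Black-gripped infuser of the same shape and size as the orange ones, loose, already hanging on the plate in the pan; number 2 of 4 counted from the pan's -y end. Its origin hangs at z = 18 mm in the pan's frame.
- hung3: Black-gripped infuser of the same shape and size as the orange ones, loose, already hanging on the plate in the pan; number 3 of 4 counted from the pan's -y end. Its origin hangs at z = 18 mm in the pan's frame.
- hung4: Black-gripped infuser of the same shape and size as the orange ones, loose, already hanging on the plate in the pan; number 4 of 4 counted from the pan's -y end. Its origin hangs at z = 18 mm in the pan's frame.
- key: Loose burner key, 50 g, standing upright in its holder. Origin: centre of the blade's lower tip, z up. Brass blade 5 mm (x) x 14 mm (y), z = 0 to 26 mm (lowest 6 mm tapered to 3 x 11). Yellow grip block above it 12 (x) x 36 (y) mm, z = 26 to 60 mm; its underside is the shoulder that stops the blade.
- key_holder: Fixed grey block 60 x 60 x 30 mm, origin under its centre, yaw within 0.4 rad, with a slot 9 (x) x 18 (y) mm and 26 mm deep in its top in which the key stands; blade origin 4 mm above the stovetop.
- burner (a joint): Angle of the red burner switch, rad, clockwise seen from above: starts at 0 to 0.25 (off), 1.2 at its stop (on). The key has about 0.2 rad of play in the slot. Friction 0.06 N m; it stays where it is left.
- burner_slot (a point): Centre of the slot's mouth on top of the red burner switch (40 x 36 mm, top 45 mm above the stovetop), on its turning axis; turns with the switch. Slot 8 mm along this frame's x, 17 mm along its y, 33 mm deep, so the blade goes in with its y along the slot's y (either way round); fully in, the key's origin is 26 mm below this point.
- kettle: Stainless tea kettle, 170 mm wide, 170 mm high, origin under its centre; leave alone.
- pot: Aluminium pot, 200 mm wide, 120 mm high, origin under its centre; leave alone.
- cover: Domed glass pot cover with black knob, 170 mm wide, 68 mm high, lying dome up, origin under its centre; leave alone.
- paddle: Flat wooden rice paddle lying on the stovetop, 200 mm long along its x, up to 60 mm wide, 8 mm thick; leave alone.

How it is judged:
By the outcome, as a careful person would: the job done as asked, in the order asked, and still so for the second after the job is handed in, with the robot touching nothing.
Of infuser1, infuser2, infuser3 only 2 to 3 are there at a start; the rules pass over those that are not, and their reading is None.
At some moment in a run one of infuser1, infuser2, infuser3 may be knocked a few centimetres aside while the robot is not near it.
It also fails if it takes over 208 s, if anything falls off the work surface, if the arm or the gripper's body presses on something with over 40 N, if the wrist force passes 120 N, or if a joint passes its speed limit or range.

ROBOT

A 7-joint arm with a two-finger parallel gripper is mounted at the origin on the work surface. World frame = base frame: x ahead of the robot, y to its left, z up, the work surface at z = 0. Lengths are in m, angles in rad, forces in N, time in s.
With the tool pointing down it reaches from about 0.425 to 0.875 m from the base axis. Payload 8.4 kg.
Tool frame: the origin (TCP) lies on the centre line of the jaws, within the pads' length; the fingertips stand 17 mm ahead of it and the grasp point (between the pads) lies 2 mm behind it; z points along the fingers, x is the direction in which the jaws open and shut, and the axes are right-handed (so a half turn about z gives the same grasp; the last joint's range is limited). The gripper opens to 87 mm and grips with 3 to 60 N. Pads are 19 mm wide; open, the fingers measure 117 mm over their backs; the gripper's body (75 mm by 190 mm) begins 51 mm behind the grasp point.
Start: joints at [1.22, 0.333, 0.04, 1.465, -0.013, 1.343, -0.059], TCP at [0.162, -0.629, 0.24] pointing down, gripper open.
Joint ranges: [-2.58, 2.58], [-0.38, 2.09], [-1.3, 1.39], [0.25, 2.4], [-1.5, 4.64], [0.08, 2.09], [-2.65, 2.65]. Speed limits (rad/s): [2.22, 2.22, 2.79, 2.79, 3.14, 3.14, 3.14].

INTERFACE

Orientations are given as a 3x3 rotation matrix whose columns are the frame's x, y, z axes.
In Python, from station import robot gives the robot as it stands.
- The arm moves only by the tool drive_tool, never from a script. Its argument "moves" is text: rows parted by semicolons, each of 7 numbers parted by spaces: the shift along the tool's x, y, z normalised to -1 to 1, where 1 is 0.25 m, then the turn, a rotation vector about the tool's x, y, z normalised to -1 to 1, where 1 is 0.1 rad, then the closure, from 0 (fully open) to 1 (shut). In form: dx dy dz rx ry rz jaw; .... A call has 1 to 10 rows; each row shifts and turns the commanded pose from where the row before left it, along the tool's axes as they then stand; what a row does not reach is not made up. A row lasts 1/12 s, in which the tool goes at most 41.7 mm and 7.16 degrees, less where a joint would pass 70% of its speed; a pose out of reach is approached as far as the arm can. A call with a number of a shift or a turn outside -1 to 1 is refused whole. A call with a gripper value outside its range is refused whole. The fingers move at their own pace and stop on an object; "force" is the grip in N (left out, the last holds). Time passes only in rows, so rows that do not move let the fingers close. It gives the time, the measured TCP pose, the force and the opening at its end, in the units of the state.
- robot.read_state(): the state, without advancing time (a new reading comes with each control period).
- robot.read_camera(name): name is "side" or "top" or "wrist"; returns a dict with "frame" (400x640x3 uint8, red, green, blue), "range_z" (400x640 float32, m along the optical axis (not along the pixel's ray), 0 where there is no reading), "fx", "fy", "cx", "cy" (pixels), "k1" (the pictures are not rectified: a ray, as slopes to the right and down, at radius r is drawn at 1 + k1 r^2 times it, then the intrinsics apply), "rvec" (rotation vector, rad) and "tvec" (3), from world to camera coordinates, as OpenCV has them; the wrist camera has in their place "hand_eye" (4x4, takes a point from camera to tool coordinates, whose origin is the TCP and whose axes are the tool frame's). Camera axes: x right, y down, z forward; pixel columns grow to the right and rows downward; lengths in m; the calibration is good to about 2 mm. A picture is of the moment at which its call begins: read the wrist's pose just before it.
- robot.sign_off(): hands the job in, once; it reports no verdict.
Trained networks look in the newest picture that a camera, given by its name, has taken for a name from the list of things; names that differ only in an ending like _2 or _b are one class to them, and where a whole thing is asked for, a point or a joint stands for the part that bears it (a point fixed in the world has none). Each returns a list of dicts, best first, with "conf" (0 to 1); they miss things now and then, are a little off and sometimes report something else, mostly with a low value. They report only what shows in the picture. A call takes as long as a camera call.
- robot.recognise(camera, label): "centre" ([x, y, z] in m, in the coordinates of the camera as it stood for that picture, good to about 4 mm: the middle of the surface that is visible of it).
The state is a dict: "t": time; "q": joint angles; "joint_vel": joint speeds; "joint_torque": joint torques, N m; "eef_pos": TCP position; "orientation": TCP orientation; "force": force on the tool from outside, world axes, zero at the start; "torque": the same for the moment, N m; "width": finger opening in m.
Only numpy, scipy, OpenCV 4.12 (cv2) and the standard library are available. Lean on these libraries where they do the work, as an engineer would, in place of code of your own. Each camera call takes 0.05 s, during which the arm holds its last target.

## Working session

There is one attempt and no reset: what is moved stays moved. The work goes in short steps, Python scripts to look and compute and a tool call to move; the robot and the scene stay as the last step left them, time stands still between calls to the robot, and variables do not carry over. Pictures are saved under pics/ and viewed, and the job is handed in when it is done.

Besides the shell and the picture viewer there is one more tool, called after "Emit:" as name(argument=value, ...), one argument or row to a line, values as JSON. drive_tool: Moves the arm, as the interface text tells. Its arguments: {"type":"object","properties":{"moves":{"type":"string"},"force":{"type":"number"}},"required":["moves"]}

```bash
ls; mkdir -p pics; cat > h.py <<'E'
import numpy as np, cv2
from station import robot
def cam(name):
    s=robot.read_state(); c=robot.read_camera(name); 
    if 'rvec' in c:
        R=cv2.Rodrigues(np.array(c['rvec'],float))[0]; t=np.array(c['tvec'],float).ravel()
        c['R']=R.T; c['o']=-R.T@t
    else:
        H=np.array(c['hand_eye']); Rt=np.array(s['orientation']); p=np.array(s['eef_pos'])
        c['R']=Rt@H[:3,:3]; c['o']=Rt@H[:3,3]+p
    return c
def world(c,p): return c['R']@np.array(p)+c['o']
def cloud(c):
    h,w=c['range_z'].shape
    u,v=np.meshgrid(np.arange(w),np.arange(h))
    K=np.array([[c['fx'],0,c['cx']],[0,c['fy'],c['cy']],[0,0,1.]])
    d=np.array([c['k1'],0,0,0,0],float)
    n=cv2.undistortPoints(np.stack([u,v],-1).reshape(-1,1,2).astype(np.float64),K,d).reshape(h,w,2)
    z=c['range_z']; P=np.stack([n[...,0]*z,n[...,1]*z,z],-1)
    W=P@c['R'].T+c['o']; W[z<=0]=np.nan
    return W
def save(c,n): cv2.imwrite('pics/'+n+'.png',c['frame'][...,::-1])
def proj(c,W):
    P=(np.atleast_2d(W)-c['o'])@c['R']; 
    K=np.array([[c['fx'],0,c['cx']],[0,c['fy'],c['cy']],[0,0,1.]])
    return cv2.projectPoints(P,np.zeros(3),np.zeros(3),K,np.array([c['k1'],0,0,0,0],float))[0].reshape(-1,2)
def state():
    s=robot.read_state(); return s
E
python3 - <<'E'
from h import *
np.set_printoptions(precision=4,suppress=True)
s=state(); print(s)
for n in ['top','side','wrist']:
    c=cam(n); save(c,n+'0'); W=cloud(c); np.savez('/tmp/'+n+'0.npz',W=W,f=c['frame'])
    print(n,c['o'],c['R'][:,2],c['fx'])
    for l in ['pan','plate_mid','lid','lid_handle','infuser1','hung1','key','key_holder','burner_slot','burner','kettle','pot','cover','paddle']:
        try: r=robot.recognise(n,l)
        except Exception as e: print(l,e); continue
        print(l,[(np.round(world(c,d['centre']),3).tolist(),round(d['conf'],2)) for d in r])
E
```

```text
pics
{'t': 0.0, 'q': array([ 1.2198,  0.3339,  0.0398,  1.4663, -0.0134,  1.3433, -0.0585]), 'joint_vel': array([-0.0007,  0.0002,  0.0005, -0.001 , -0.0013, -0.0002,  0.0019]), 'joint_torque': array([ -0.0006, -65.6344,   1.3344, -40.381 ,  -0.0599,   0.0445,
         0.0001]), 'eef_pos': array([ 0.1618, -0.6291,  0.2386]), 'orientation': array([[ 0.2491, -0.9685, -0.0005],
       [-0.9685, -0.2491,  0.0016],
       [-0.0016,  0.0001, -1.    ]]), 'force': array([ 0.6085,  0.208 , -0.4769]), 'torque': array([ 0.0133, -0.0374, -0.0501]), 'width': 0.08662642326871099}
top [ 0.1194 -0.0074  1.686 ] [ 0.2174  0.0119 -0.976 ] 471.3399780054074
pan [([0.482, 0.003, 0.177], 0.9)]
plate_mid [([0.478, 0.004, 0.182], 0.76)]
lid [([0.5, 0.003, 0.182], 0.97), ([0.563, -0.373, 0.046], 0.73)]
lid_handle [([0.499, 0.002, 0.177], 0.69)]
infuser1 [([0.422, 0.312, 0.051], 0.59), ([0.444, -0.334, 0.052], 0.46)]
hung1 [([0.484, 0.002, 0.181], 0.38)]
key []
key_holder [([0.539, 0.397, 0.033], 0.63), ([0.443, -0.334, 0.05], 0.34)]
burner_slot []
burner [([0.559, -0.374, 0.046], 0.71)]
kettle [([0.43, -0.5
[... 520 characters left out ...]
.63)]
hung1 []
key [([0.428, -0.566, 0.095], 0.48), ([0.548, 0.4, 0.062], 0.41)]
key_holder [([0.539, 0.408, 0.03], 0.67), ([0.449, 0.599, 0.023], 0.41)]
burner_slot []
burner [([0.564, -0.377, 0.044], 0.59)]
kettle [([0.428, -0.565, 0.094], 0.78)]
pot [([0.446, 0.597, 0.025], 0.95)]
cover [([0.275, -0.382, 0.036], 0.82), ([0.551, 0.397, 0.06], 0.68), ([0.499, 0.007, 0.18], 0.22)]
paddle [([0.297, 0.346, 0.001], 0.55)]
wrist [ 0.2275 -0.6122  0.3847] [-0.2419 -0.0624 -0.9683] 281.556047864791
pan []
plate_mid []
lid []
lid_handle []
infuser1 []
hung1 []
key []
key_holder []
burner_slot []
burner []
kettle [([0.361, -0.603, 0.04], 0.92)]
pot []
cover [([0.264, -0.414, 0.033], 0.91)]
paddle []
```

View pics/top0.png

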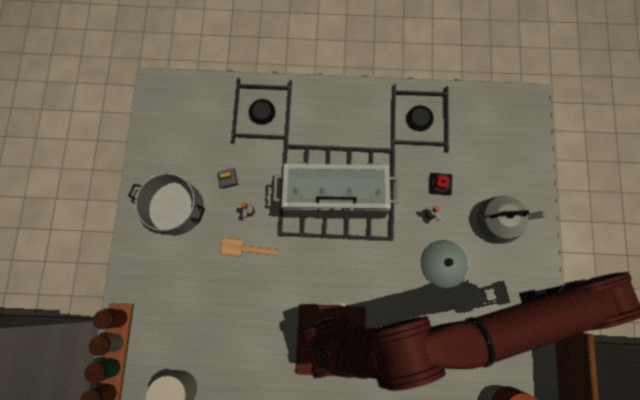

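View pics/side0.png

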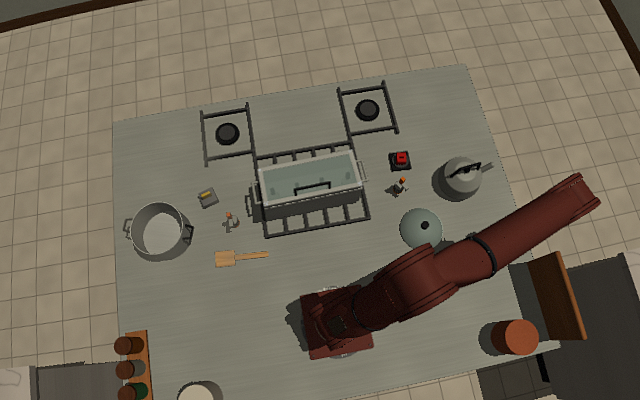

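```bash
python3 - <<'E'
import cv2,numpy as np
a=cv2.imread('pics/top0.png')
def z(a,x0,y0,x1,y1,s): return cv2.resize(a[y0:y1,x0:x1],None,fx=s,fy=s,interpolation=cv2.INTER_CUBIC)
cv2.imwrite('pics/pan0.png',z(a,265,140,405,245,5.5))
b=np.hstack([z(a,205,155,275,225,5.5),z(a,410,160,480,230,5.5)])
cv2.imwrite('pics/sides0.png',b)
E
```

```text
(no output)
```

View pics/pan0.png

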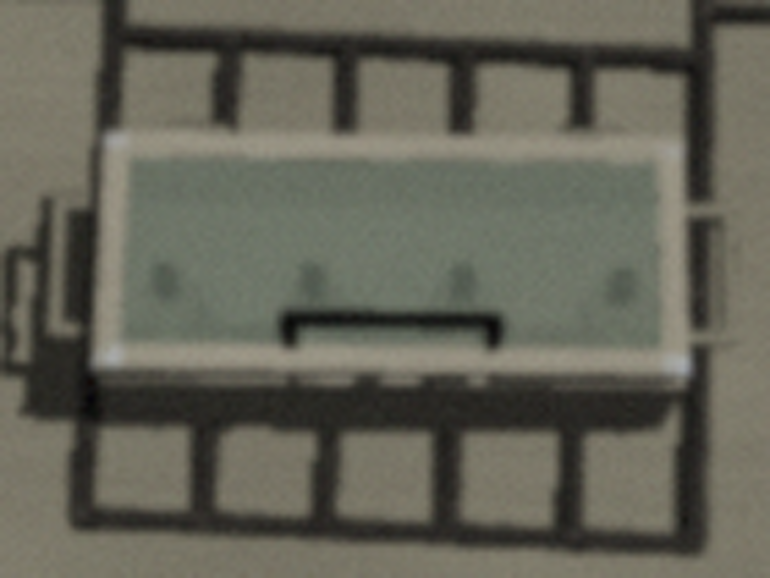

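View pics/sides0.png

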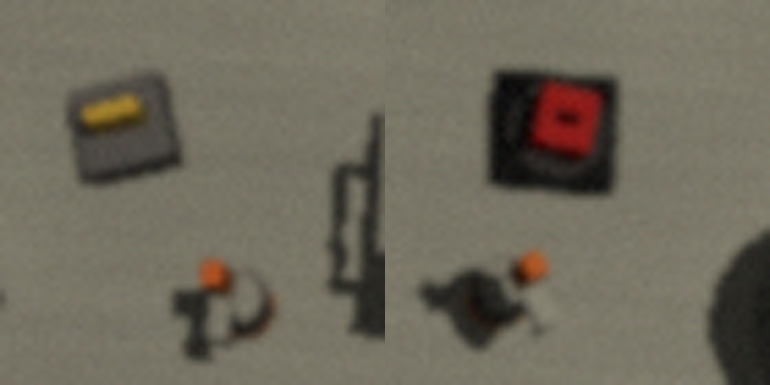

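```bash
python3 - <<'E'
import numpy as np,cv2
np.set_printoptions(precision=3,suppress=True,linewidth=150)
for n in ['top','side']:
    d=np.load(f'/tmp/{n}0.npz');W=d['W'];f=d['f'].astype(int)
    x,y,z=W[...,0],W[...,1],W[...,2]
    reg=(np.abs(y)<0.25)&(x>0.3)&(x<0.7)
    dark=f.sum(-1)<120
    h=reg&dark&(z>0.16)
    print(n,'handle',h.sum(), W[h].mean(0) if h.any() else 0, W[h].std(0) if h.any() else 0)
    if h.sum()>10:
        p=W[h]; hh=p[p[:,2]>np.percentile(p[:,2],40)];print('  fit y-x',np.polyfit(hh[:,1],hh[:,0],1),hh.mean(0),hh.min(0),hh.max(0))
    rim=reg&(z>0.12)
    p=W[rim]; print('rim z pct',np.percentile(p[:,2],[5,25,50,75,95]), 'x',np.percentile(p[:,0],[1,99]),'y',np.percentile(p[:,1],[1,99]))
    # lid plane fit
    A=np.c_[p[:,:2],np.ones(len(p))]; m=np.ones(len(p),bool)
    for _ in range(6):
        c=np.linalg.lstsq(A[m],p[m,2],rcond=None)[0]; m=np.abs(A@c-p[:,2])<0.006
    print('plane',c,m.sum(),len(p))
    top=p[:,2]>0.12
    r=cv2.minAreaRect((p[:,:2]*1000).astype(np.float32)); print(r)
    # orange, yellow, red
    hsv=cv2.cvtColor(d['f'],cv2.COLOR_RGB2HSV)
    for nm,lo,hi in [('orange',5,15),('yellow',18,30),('red',0,4)]:
        m=(hsv[...,0]>=lo)&(hsv[...,0]<=hi)&(hsv[...,1]>150)&(hsv[...,2]>100)&(x>0.2)&(x<0.7)&(np.abs(y)<0.7)&(z>0.02)
        k,l,st,ce=cv2.connectedComponentsWithStats(m.astype(np.uint8))
        for i in range(1,k):
            if st[i,4]>4:
                q=W[l==i]; print(nm,st[i,4],q.mean(0),q[q[:,2]>np.median(q[:,2])-.01].mean(0),'zmax',q[:,2].max(),cv2.minAreaRect((q[:,:2]*1000).astype(np.float32)))
E
```

```text
top handle 81 [0.444 0.003 0.232] [0.003 0.04  0.006]
  fit y-x [-0.031  0.444] [0.444 0.009 0.236] [ 0.439 -0.06   0.233] [0.449 0.06  0.241]
rim z pct [0.145 0.174 0.18  0.186 0.193] x [0.416 0.573] y [-0.199  0.207]
plane [-0.121 -0.005  0.241] 4236 5330
((498.00238037109375, 4.1608734130859375), (159.73826599121094, 421.830322265625), 1.6280972957611084)
orange 16 [0.433 0.314 0.119] [0.433 0.314 0.119] zmax 0.12775586564569896 ((432.6484375, 314.3768005371094), (12.05275821685791, 10.8817720413208), 2.5684478282928467)
orange 16 [ 0.449 -0.339  0.122] [ 0.449 -0.339  0.122] zmax 0.12835803710499905 ((449.1638488769531, -339.59942626953125), (11.791963577270508, 14.15202522277832), 46.30652618408203)
yellow 28 [0.55  0.4   0.062] [0.55  0.4   0.064] zmax 0.06838165692927989 ((548.6881103515625, 401.9869079589844), (10.570341110229492, 34.3380012512207), 14.55039119720459)
red 94 [ 0.565 -0.379  0.045] [ 0.565 -0.379  0.045] zmax 0.05563581012401375 ((564.9351806640625, -379.6897888183594), (35.58201217651367, 38.312618255615234), 79.77965545654297)
side handle 124 [0.441 0.008 0.
[... 348 characters left out ...]
-0.338  0.121] [ 0.451 -0.338  0.122] zmax 0.1254138876416524 ((450.5379943847656, -337.9891357421875), (12.837410926818848, 11.572080612182617), 39.61823654174805)
orange 12 [0.435 0.315 0.122] [0.435 0.315 0.122] zmax 0.12503604220671427 ((436.09820556640625, 315.5440368652344), (12.990964889526367, 11.139785766601562), 12.215717315673828)
yellow 23 [0.551 0.404 0.062] [0.551 0.404 0.062] zmax 0.06860228798204204 ((550.276611328125, 404.10150146484375), (10.568207740783691, 32.139976501464844), 17.351728439331055)
red 75 [ 0.567 -0.376  0.045] [ 0.567 -0.376  0.045] zmax 0.053814706836085247 ((566.9254150390625, -375.791259765625), (32.91432571411133, 36.71126174926758), 75.96217346191406)
```

```bash
cat >> h.py <<'E'
from scipy.spatial.transform import Rotation as Ro, Slerp
def Rdown(yaw,tilt=0):
    # tool z down; tool x at world azimuth yaw ; tilt about tool y
    c,s=np.cos(yaw),np.sin(yaw)
    return np.array([[c,s,0],[s,-c,0],[0,0,-1.]])@Ro.from_rotvec([0,tilt,0]).as_matrix()
def rows(way,jaw,start=None,ex=0,vmax=0.04,wmax=0.1):
    """way: list of (pos,R). prints rows"""
    s=state()
    p,R=(np.array(s['eef_pos']),np.array(s['orientation'])) if start is None else start
    out=[]
    for P,Rt in way:
        P=np.array(P,float); Rt=R if Rt is None else Rt
        rv=Ro.from_matrix(R.T@Rt).as_rotvec()
        n=max(1,int(np.ceil(max(np.linalg.norm(P-p)/vmax,np.linalg.norm(rv)/wmax))))
        p0,R0=p.copy(),R.copy()
        for i in range(1,n+1):
            a=i/n; Pi=p0+(P-p0)*a; Ri=R0@Ro.from_rotvec(rv*a).as_matrix()
            d=np.round(R.T@(Pi-p)/0.25,3); w=np.round(Ro.from_matrix(R.T@Ri).as_rotvec()/0.1,2)
            p=p+R@(d*0.25); R=R@Ro.from_rotvec(w*0.1).as_matrix()
            out.append(' '.join('%g'%(v+0) for v in [*d,*w,jaw]))
    out+= ['0 0 0 0 0 0 %g'%jaw]*ex
    for i in range(0,len(out),10): print('; '.join(out[i:i+10])); print()
    return p,R
E
python3 - <<'E'
from h import *
rows([([0.30,-0.50,0.38],Rdown(-1.0)),([0.44,-0.2,0.38],Rdown(-.4)),([0.44,0.006,0.38],Rdown(0.03))],0,ex=2)
E
```

```text
-0.061 -0.111 -0.094 0 0 -0.53 0; -0.054 -0.113 -0.093 0 0 -0.53 0; -0.049 -0.117 -0.094 0 0 -0.53 0; -0.042 -0.119 -0.094 0 0 -0.54 0; -0.036 -0.121 -0.093 0 0 -0.53 0; -0.03 -0.122 -0.094 0 0 -0.53 0; -0.079 -0.124 0 0 0 -0.67 0; -0.07 -0.13 0 0 0 -0.66 0; -0.061 -0.134 0 0 0 -0.67 0; -0.052 -0.137 0 0 0 -0.67 0

-0.043 -0.141 0 0 0 -0.66 0; -0.034 -0.143 0 0 0 -0.67 0; -0.024 -0.145 0 0 0 -0.67 0; -0.014 -0.147 0 0 0 -0.66 0; -0.004 -0.147 0 0 0 -0.67 0; -0.054 -0.126 0 0 0 -0.72 0; -0.044 -0.13 0 0 0 -0.71 0; -0.035 -0.133 0 0 0 -0.72 0; -0.025 -0.135 0 0 0 -0.72 0; -0.015 -0.137 0 0 0 -0.71 0

-0.006 -0.137 0 0 0 -0.72 0; 0 0 0 0 0 0 0; 0 0 0 0 0 0 0
```

Emit:
drive_tool(
  moves="-0.061 -0.111 -0.094 0 0 -0.53 0; -0.054 -0.113 -0.093 0 0 -0.53 0; -0.049 -0.117 -0.094 0 0 -0.53 0; -0.042 -0.119 -0.094 0 0 -0.54 0; -0.036 -0.121 -0.093 0 0 -0.53 0; -0.03 -0.122 -0.094 0 0 -0.53 0; -0.079 -0.124 0 0 0 -0.67 0; -0.07 -0.13 0 0 0 -0.66 0; -0.061 -0.134 0 0 0 -0.67 0; -0.052 -0.137 0 0 0 -0.67 0",
  force=25,
)

```text
t: 3.08
eef_pos: [0.3627, -0.365, 0.3803]
orientation: [[0.745, -0.667, 0.0], [-0.667, -0.745, -0.001], [0.001, 0.0, -1.0]]
force: [0.5, 0.4, -0.0]
width: 0.0871
```

Emit:
drive_tool(
  moves="-0.043 -0.141 0 0 0 -0.66 0; -0.034 -0.143 0 0 0 -0.67 0; -0.024 -0.145 0 0 0 -0.67 0; -0.014 -0.147 0 0 0 -0.66 0; -0.004 -0.147 0 0 0 -0.67 0; -0.054 -0.126 0 0 0 -0.72 0; -0.044 -0.13 0 0 0 -0.71 0; -0.035 -0.133 0 0 0 -0.72 0; -0.025 -0.135 0 0 0 -0.72 0; -0.015 -0.137 0 0 0 -0.71 0",
)

```text
t: 3.92
eef_pos: [0.4398, -0.0266, 0.3803]
orientation: [[0.999, -0.039, 0.001], [-0.039, -0.999, -0.0], [0.001, 0.0, -1.0]]
force: [0.5, -0.1, 0.2]
width: 0.0867
```

Emit:
drive_tool(
  moves="-0.006 -0.137 0 0 0 -0.72 0; 0 0 0 0 0 0 0; 0 0 0 0 0 0 0",
)

```text
t: 4.17
eef_pos: [0.4399, 0.008, 0.3805]
orientation: [[0.999, 0.034, 0.001], [0.034, -0.999, -0.001], [0.001, 0.001, -1.0]]
force: [-0.4, -0.2, -0.7]
width: 0.0869
```

```bash
python3 - <<'E'
from h import *
np.set_printoptions(precision=3,suppress=True,linewidth=150)
for n in ['top','wrist']:
    c=cam(n); save(c,n+'1'); W=cloud(c); np.savez('/tmp/'+n+'1.npz',W=W,f=c['frame'])
    print([(world(c,d['centre']),d['conf']) for d in robot.recognise(n,'infuser1')])
    f=c['frame'].astype(int); h=(f.sum(-1)<110)&(W[...,2]>0.19)&(W[...,2]<0.27)&(abs(W[...,1])<.1)&(abs(W[...,0]-.44)<.05)
    p=W[h]; 
    if len(p): hh=p[p[:,2]>np.percentile(p[:,2],40)];print(n,'fit',np.polyfit(hh[:,1],hh[:,0],1),hh.mean(0),hh.min(0),hh.max(0))
E
```

```text
[(array([ 0.445, -0.337,  0.047]), 0.55), (array([ 0.476, -0.072,  0.183]), 0.55), (array([0.426, 0.309, 0.049]), 0.49), (array([0.54 , 0.394, 0.031]), 0.27)]
[]
wrist fit [-0.034  0.447] [0.446 0.028 0.233] [ 0.44  -0.055  0.232] [0.452 0.066 0.235]
```

View pics/wrist1.png

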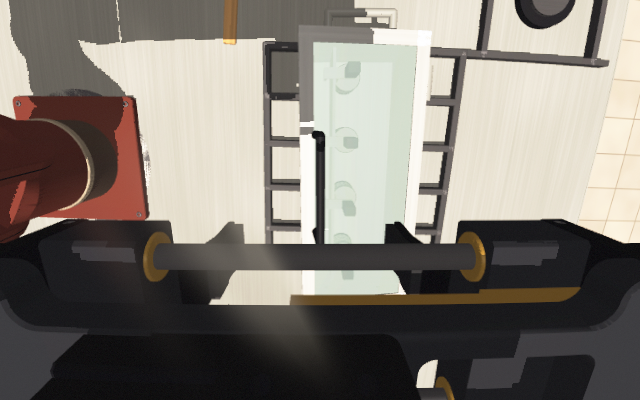

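View pics/top1.png

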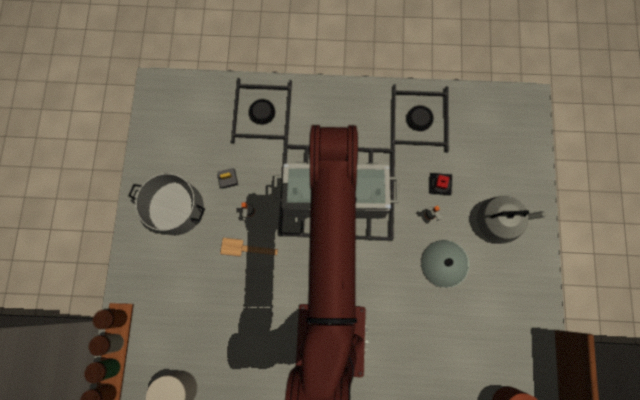

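Emit:
drive_tool(
  moves="0.012 0 0.154 0 0 0 0.3; 0.012 0 0.154 0 0 0 0.3; 0 0 0.154 0 0 0 0.3; 0 0 0.152 0 0 0 0.3; 0 0 0 0 0 0 1; 0 0 0 0 0 0 1; 0 0 0 0 0 0 1; 0 0 0 0 0 0 1; 0 0 0 0 0 0 1; 0 0 0 0 0 0 1",
  force=20,
)

```text
t: 5.2
eef_pos: [0.447, 0.0062, 0.2281]
orientation: [[1.0, 0.03, 0.003], [0.03, -1.0, -0.0], [0.003, 0.0, -1.0]]
force: [-0.1, -0.1, -0.2]
width: 0.029
```

Emit:
drive_tool(
  moves="0 0 0 0 0 0 1; 0 0 0 0 0 0 1; 0 0 0 0 0 0 1; 0 0 0 0 0 0 1; 0 0 0 0 0 0 1",
)

```text
t: 5.62
eef_pos: [0.4465, 0.0062, 0.2268]
orientation: [[1.0, 0.03, 0.001], [0.03, -1.0, 0.0], [0.001, -0.0, -1.0]]
force: [3.0, -0.4, 0.0]
width: 0.009
```

```bash
cat >> h.py <<'E'
def arc(th0,th1,hx,hz,yaw,y0,r=(-.134,.047),n=10,off=0.):
    """list of TCP pos for handle along arc; hx,hz hinge at y=y0"""
    out=[]
    for th in np.linspace(th0,th1,n+1)[1:]:
        dx=r[0]*np.cos(th)+r[1]*np.sin(th); dz=-r[0]*np.sin(th)+r[1]*np.cos(th)
        out.append((th,np.array([hx+dx*np.cos(yaw),y0+dx*np.sin(yaw),hz+dz-.002])))
    return out
E
python3 - <<'E'
from h import *
s=state();p=np.array(s['eef_pos']);print(p,s['width'],s['force'])
th=.122;dx=-.134*np.cos(th)+.047*np.sin(th);dz=.134*np.sin(th)+.047*np.cos(th)
hx=p[0]-dx; hz=p[2]+.002-dz; print('hinge',hx,hz)
A=arc(th,1.80,hx,hz,.032,p[1]-dx*.032*1,n=20)
R=np.array(s['orientation'])
for t,q in A: print(round(t,2),q)
rows([(q,None) for t,q in A],1)
E
```

```text
[0.44648113 0.00622884 0.2268022 ] 0.008958868402690615 [ 3.019864   -0.44211163  0.02552676]
hinge 0.5737653523454256 0.16584406427515816
0.21 [0.45226708 0.00641266 0.23724736]
0.29 [0.45884262 0.00662315 0.24717613]
0.37 [0.46622666 0.00685952 0.25651865]
0.46 [0.47436723 0.00712011 0.26520919]
0.54 [0.48320708 0.00740308 0.27318663]
0.63 [0.49268401 0.00770645 0.28039482]
0.71 [0.50273136 0.00802807 0.28678308]
0.79 [0.51327844 0.00836569 0.29230645]
0.88 [0.52425104 0.00871694 0.29692607]
0.96 [0.53557199 0.00907933 0.30060946]
1.04 [0.54716163 0.00945033 0.30333068]
1.13 [0.55893842 0.00982731 0.30507061]
1.21 [0.57081953 0.01020764 0.305817  ]
1.3 [0.58272136 0.01058863 0.30556459]
1.38 [0.59456018 0.0109676  0.30431517]
1.46 [0.60625271 0.01134189 0.30207753]
1.55 [0.61771669 0.01170886 0.2988674 ]
1.63 [0.62887147 0.01206593 0.29470737]
1.72 [0.63963857 0.0124106  0.2896267 ]
1.8 [0.64994225 0.01274043 0.28366115]
0.023 0 -0.042 0 0 0 1; 0.027 0 -0.039 0 0 0 1; 0.029 0 -0.038 0 0 0 1; 0.033 0 -0.035 0 0 0 1; 0.035 0 -0.031 0 0 0 1; 0.038 0 -0.029 0 0 0 1; 0.04 0 -0.026 0 0 0 1; 0.043 -0.001 -0.022 0 0 0 1; 0.044 0 -0.018 0 0 0 1; 0.045 0 -0.015 0 0 0 1

0.046 0 -0.011 0 0 0 1; 0.047 0 -0.007 0 0 0 1; 0.048 0 -0.003 0 0 0 1; 0.048 0 0.001 0 0 0 1; 0.047 0 0.006 0 0 0 1; 0.047 0 0.009 0 0 0 1; 0.046 0 0.012 0 0 0 1; 0.044 0 0.017 0 0 0 1; 0.043 -0.001 0.02 0 0 0 1; 0.041 0 0.024 0 0 0 1
```

Emit:
drive_tool(
  moves="0.023 0 -0.042 0 0 0 1; 0.027 0 -0.039 0 0 0 1; 0.029 0 -0.038 0 0 0 1; 0.033 0 -0.035 0 0 0 1; 0.035 0 -0.031 0 0 0 1",
)

```text
t: 6.03
eef_pos: [0.48, 0.0073, 0.2721]
orientation: [[1.0, 0.03, -0.008], [0.03, -1.0, -0.0], [-0.008, 0.0, -1.0]]
force: [-14.4, 0.3, 5.4]
width: 0.0092
```

Emit:
drive_tool(
  moves="0.038 0 -0.029 0 0 0 1; 0.04 0 -0.026 0 0 0 1; 0.043 -0.001 -0.022 0 0 0 1; 0.044 0 -0.018 0 0 0 1; 0.045 0 -0.015 0 0 0 1",
)

```text
t: 6.45
eef_pos: [0.534, 0.009, 0.3012]
orientation: [[1.0, 0.03, -0.004], [0.03, -1.0, -0.001], [-0.004, 0.001, -1.0]]
force: [-9.0, -0.6, 5.9]
width: 0.0094
```

Emit:
drive_tool(
  moves="0.046 0 -0.011 0 0 0 1; 0.047 0 -0.007 0 0 0 1; 0.048 0 -0.003 0 0 0 1; 0.048 0 0.001 0 0 0 1; 0.047 0 0.006 0 0 0 1",
)

```text
t: 6.87
eef_pos: [0.5938, 0.0107, 0.304]
orientation: [[1.0, 0.03, -0.002], [0.03, -1.0, -0.001], [-0.002, 0.0, -1.0]]
force: [-5.0, -1.5, 4.6]
width: 0.0091
```

Emit:
drive_tool(
  moves="0.047 0 0.009 0 0 0 1; 0.046 0 0.012 0 0 0 1; 0.044 0 0.017 0 0 0 1; 0.035 0 0.016 0 0 0 1; 0.02 0 0.011 0 0 0 1; 0 0 0 0 0 0 1; 0 0 0 0 0 0 1",
)

```text
t: 7.45
eef_pos: [0.6424, 0.0122, 0.2867]
orientation: [[1.0, 0.03, -0.0], [0.03, -1.0, 0.0], [-0.0, -0.0, -1.0]]
force: [3.6, -0.2, -4.0]
width: 0.0088
```

Emit:
drive_tool(
  moves="0.012 0 0.007 0 0 0 1; 0.012 0 0.008 0 0 0 1; 0 0 0 0 0 0 1; 0 0 0 0 0 0 1; 0 0 0 0 0 0 1",
)

```text
t: 7.87
eef_pos: [0.6441, 0.0123, 0.2846]
orientation: [[1.0, 0.03, -0.008], [0.03, -1.0, -0.002], [-0.008, 0.002, -1.0]]
force: [-24.5, -1.5, 12.2]
width: 0.0092
```

Emit:
drive_tool(
  moves="-0.016 0 -0.009 0 0 0 1; 0 0 0 0 0 0 0.75; 0 0 0 0 0 0 0.75; 0 0 0 0 0 0 0.75; 0 0 0 0 0 0 0.75; 0 0 0 0 0 0 0.75; 0 0 0 0 0 0 0.75",
)

```text
t: 8.45
eef_pos: [0.6445, 0.0125, 0.2863]
orientation: [[1.0, 0.03, 0.001], [0.03, -1.0, 0.0], [0.001, -0.0, -1.0]]
force: [-0.7, 0.6, -0.0]
width: 0.0217
```

Emit:
drive_tool(
  moves="0.01 0 -0.06 0 0 0 0.75; 0.01 0 -0.1 0 0 0 0.75; 0 0 -0.14 0 0 0 0.75; 0 0 -0.14 0 0 0 0.75; 0 0 -0.1 0 0 0 0.75",
)

```text
t: 8.87
eef_pos: [0.6494, 0.0126, 0.4244]
orientation: [[1.0, 0.03, 0.003], [0.03, -1.0, 0.0], [0.003, -0.0, -1.0]]
force: [0.1, 0.6, 0.5]
width: 0.0221
```

```bash
python3 - <<'E'
from h import *
rows([([0.47,-0.13,0.42],Rdown(.03))],0,ex=1)
E
```

```text
-0.122 0.091 0.003 0 0 0 0; -0.123 0.092 0.002 0 -0.01 0 0; -0.122 0.091 0.003 0 0 0 0; -0.123 0.092 0.003 0 -0.01 0 0; -0.122 0.091 0.002 0 0 0 0; -0.122 0.092 0.003 0 -0.01 0 0; 0 0 0 0 0 0 0
```

Emit:
drive_tool(
  moves="-0.122 0.091 0.003 0 0 0 0; -0.123 0.092 0.002 0 -0.01 0 0; -0.122 0.091 0.003 0 0 0 0; -0.123 0.092 0.003 0 -0.01 0 0; -0.122 0.091 0.002 0 0 0 0; -0.122 0.092 0.003 0 -0.01 0 0; 0 0 0 0 0 0 0; 0 0 0 0 0 0 0",
)

```text
t: 9.53
eef_pos: [0.4688, -0.1318, 0.418]
orientation: [[1.0, 0.026, -0.002], [0.026, -1.0, -0.002], [-0.002, 0.002, -1.0]]
force: [0.1, -0.6, 0.7]
width: 0.0672
```

```bash
python3 - <<'E'
from h import *
np.set_printoptions(precision=3,suppress=True,linewidth=150)
for n in ['wrist','top']:
    c=cam(n); save(c,n+'2'); W=cloud(c); np.savez('/tmp/'+n+'2.npz',W=W,f=c['frame'],R=c['R'],o=c['o'])
    for l in ['hung1','plate_mid','infuser1','pan','lid_hinge']:
        print(n,l,[(world(c,d['centre']),round(d['conf'],2)) for d in robot.recognise(n,l)])
E
```

```text
wrist hung1 [(array([ 0.488, -0.133,  0.121]), 0.78), (array([0.486, 0.127, 0.055]), 0.7), (array([0.482, 0.043, 0.121]), 0.64), (array([ 0.482, -0.046,  0.119]), 0.56)]
wrist plate_mid [(array([ 0.572, -0.03 ,  0.164]), 0.93)]
wrist infuser1 [(array([ 0.444, -0.34 ,  0.091]), 0.79)]
wrist pan [(array([ 0.572, -0.03 ,  0.167]), 0.61)]
wrist lid_hinge [(array([ 0.572, -0.031,  0.164]), 0.56), (array([ 0.589, -0.031,  0.266]), 0.22)]
top hung1 [(array([0.478, 0.139, 0.121]), 0.58), (array([0.481, 0.052, 0.119]), 0.53), (array([0.444, 0.598, 0.006]), 0.45)]
top plate_mid []
top infuser1 [(array([0.421, 0.312, 0.051]), 0.71), (array([ 0.442, -0.335,  0.046]), 0.6)]
top pan [(array([ 0.483, -0.036,  0.126]), 0.66)]
top lid_hinge [(array([0.568, 0.048, 0.126]), 0.63)]
```

View pics/wrist2.png

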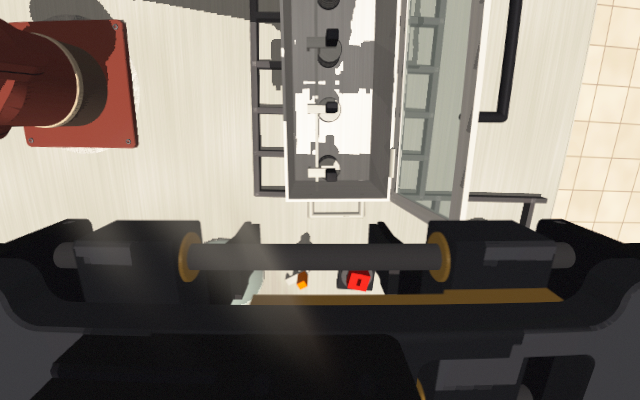

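View pics/top2.png

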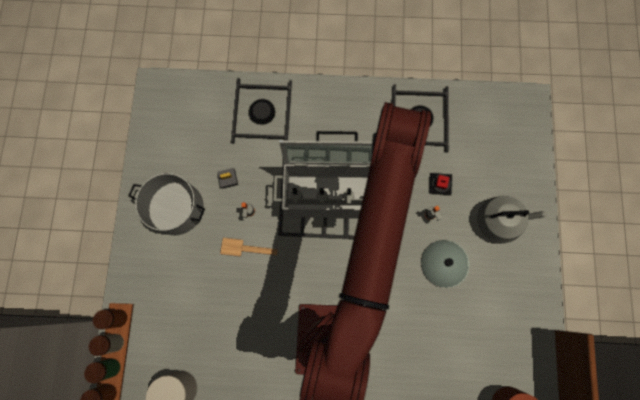

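```bash
python3 - <<'E'
import numpy as np,cv2
np.set_printoptions(precision=4,suppress=True,linewidth=150)
d=np.load('/tmp/wrist2.npz');W=d['W'];f=d['f'].astype(int)
x,y,z=W[...,0],W[...,1],W[...,2]
v,u=np.mgrid[:400,:640]
ok=(v<235)
reg=ok&(x>.36)&(x<.62)&(abs(y)<.25)
r=reg&(z>.155)&(z<.175)&(x<.5)
p=W[r]; print('near rim',len(p),p[:,2].mean(),np.polyfit(p[:,1],p[:,0],1), np.percentile(p[:,0],[2,50,98]),np.percentile(p[:,1],[1,99]))
r=reg&(z>.155)&(z<.175)&(x>.44)&(x<.54); p=W[r]; print('-y rim',len(p),p.mean(0),np.percentile(p[:,1],[2,50,98]))
r=reg&(z>.155)&(z<.175)&(x>.54)&(x<.60); p=W[r]; print('far rim',len(p),p.mean(0),np.polyfit(p[:,1],p[:,0],1),np.percentile(p[:,0],[2,50,98]))
dark=(f.sum(-1)<100)&reg&(z>.12)&(z<.175)&(x>.44)&(x<.53)
k,l,st,ce=cv2.connectedComponentsWithStats(dark.astype(np.uint8))
for i in range(1,k):
    if st[i,4]>20:
        q=W[l==i]; t=q[q[:,2]>np.percentile(q[:,2],90)-.006]; print('grip',st[i],ce[i],t.mean(0),t.min(0),t.max(0))
# plate
pl=reg&(z>.108)&(z<.125)&(x>.44)&(x<.48); p=W[pl];print('plate',len(p),p.mean(0)); 
if len(p)>10: print(np.polyfit(p[:,1],p[:,0],1),np.percentile(p[:,0],[5,50,95]))
im=cv2.imread('pics/wrist2.png')[0:300,220:420]; cv2.imwrite('pics/w2z.png',cv2.resize(im,None,fx=2,fy=2,interpolation=cv2.INTER_CUBIC))
E
```

```text
near rim 1351 0.16317305880822888 [-0.0564  0.4467] [0.4201 0.4283 0.4974] [-0.1726  0.0851]
-y rim 709 [ 0.4901 -0.0921  0.1614] [-0.1722 -0.1398  0.0582]
far rim 1745 [ 0.5725 -0.0388  0.1663] [-0.004   0.5723] [0.5512 0.5734 0.5801]
grip [326  29  12  17 181] [331.6077  37.3812] [0.4868 0.0508 0.1596] [0.4793 0.0446 0.1548] [0.4939 0.0582 0.1616]
grip [326 108  11   5  45] [330.8444 110.1778] [ 0.4892 -0.0433  0.1594] [ 0.4824 -0.046   0.1547] [ 0.4964 -0.0407  0.1616]
grip [326 169  10   5  38] [330.2632 170.6579] [ 0.4916 -0.1301  0.1579] [ 0.4856 -0.1314  0.1555] [ 0.4988 -0.1296  0.1595]
plate 1011 [ 0.4669 -0.0352  0.1203]
[-0.0123  0.4665] [0.4551 0.4675 0.4776]
```

View pics/w2z.png

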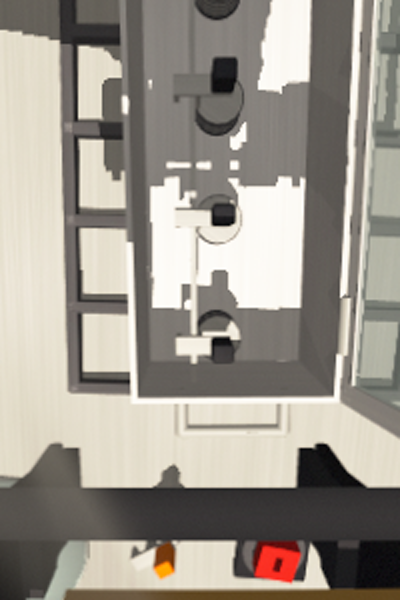

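```bash
cat >> h.py <<'E'
def panT(px,py,pz,yaw):
    return lambda P: (np.atleast_2d(P)@np.array([[np.cos(yaw),np.sin(yaw),0],[-np.sin(yaw),np.cos(yaw),0],[0,0,1]]))+[px,py,pz]
PAN=(0.4965,0.0035,0.0195,0.031)
E
cat > ov.py <<'E'
from h import *
def overlay(c,fn,pan,roi,s,im=None):
    T=panT(*pan); f=c['frame'][...,::-1].copy()
    x0,y0,x1,y1=roi; big=cv2.resize(f[y0:y1,x0:x1],None,fx=s,fy=s,interpolation=cv2.INTER_CUBIC)
    def L(P,col):
        q=(proj(c,T(P))-[x0,y0]+.5)*s-.5
        cv2.polylines(big,[np.round(q).astype(int)],False,col,1)
    a,b=.076,.176
    L([[-a,-b,.146],[-a,b,.146],[a,b,.146],[a,-b,.146],[-a,-b,.146]],(0,0,255))
    for xx in(-.028,-.032): L([[xx,-.172,.098],[xx,.172,.098]],(0,255,0))
    for yy in (-.138,-.046,.046,.138):
        cx=-.005; L([[cx-.008,yy-.007,.14],[cx+.008,yy-.007,.14],[cx+.008,yy+.007,.14],[cx-.008,yy+.007,.14],[cx-.008,yy-.007,.14]],(255,0,255))
    cv2.imwrite('pics/'+fn+'.png',big)
E
python3 - <<'E'
from ov import *
d=np.load('/tmp/wrist2.npz'); from station import robot
c=robot.read_camera('wrist'); c.update(R=d['R'],o=d['o'],frame=d['f'])
overlay(c,'ov2',PAN,(230,0,430,200),3.9 if 0 else 3)
E
```

```text
(no output)
```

View pics/ov2.png

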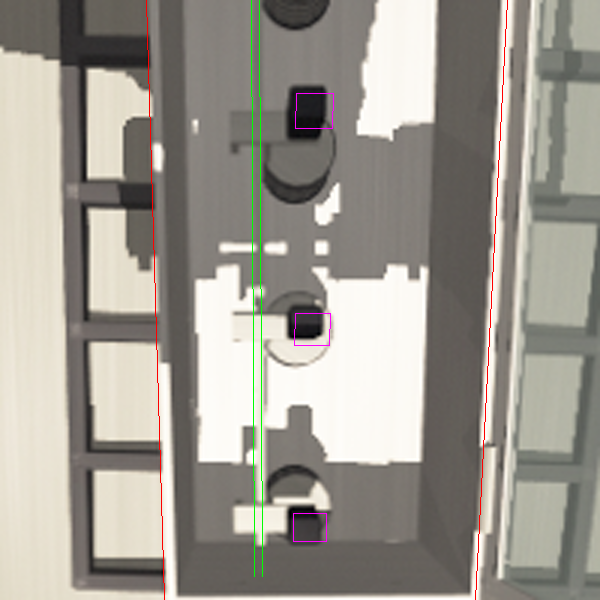

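```bash
python3 - <<'E'
from h import *
np.set_printoptions(precision=3,suppress=True,linewidth=150)
c=robot.read_camera('wrist'); H=np.array(c['hand_eye']); print(H)
c['R']=H[:3,:3];c['o']=H[:3,3]
print(proj(c,[[0,0,z] for z in (-.03,0,.03,.06,.1,.15,.2,.3)]))
print(proj(c,[[0,y,.12] for y in (-.1,-.05,0.,.05)]))
d=np.load('/tmp/wrist2.npz');W=d['W'];f=d['f']
hsv=cv2.cvtColor(f,cv2.COLOR_RGB2HSV)
m=(hsv[...,0]>=5)&(hsv[...,0]<=17)&(hsv[...,1]>150)&(hsv[...,2]>100)&(W[...,2]>.05)&(W[...,1]<-.25)
q=W[m];print(len(q),q.mean(0),cv2.minAreaRect((q[q[:,2]>.118][:,:2]*1e3).astype(np.float32)))
im=cv2.imread('pics/wrist2.png')[255:300,250:400]; cv2.imwrite('pics/w2i.png',cv2.resize(im,None,fx=5,fy=5,interpolation=cv2.INTER_CUBIC))
E
```

```text
[[ 1.     0.    -0.    -0.   ]
 [-0.     0.968  0.25  -0.068]
 [ 0.    -0.25   0.968 -0.145]
 [ 0.     0.     0.     1.   ]]
[[314.284 278.781]
 [314.225 250.524]
 [314.184 230.98 ]
 [314.154 216.674]
 [314.124 202.667]
 [314.098 190.194]
 [314.079 181.16 ]
 [314.053 168.955]]
[[314.15   88.24 ]
 [314.131 145.054]
 [314.112 197.148]
 [314.095 244.708]]
100 [ 0.452 -0.334  0.106] ((451.29937744140625, -337.3495788574219), (13.533868789672852, 12.640406608581543), 31.17571258544922)
```

View pics/w2i.png

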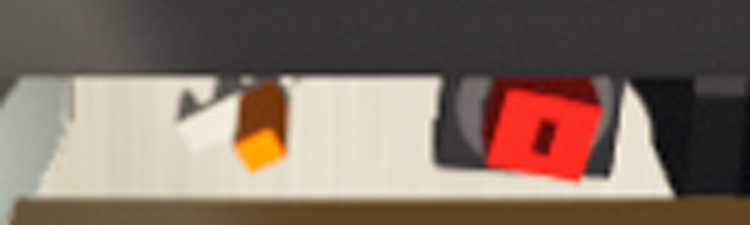

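```bash
python3 - <<'E'
from h import *
rows([([0.45,-0.337,0.32],Rdown(-1.4))],0,ex=1)
E
```

```text
-0.007 0.055 0.026 0 0 0.95 0; -0.002 0.055 0.026 0 0 0.96 0; 0.004 0.056 0.026 0 0 0.95 0; 0.009 0.054 0.026 0.01 0.01 0.95 0; 0.014 0.054 0.026 0 0 0.96 0; 0.019 0.052 0.026 0 0 0.95 0; 0.024 0.05 0.025 0 0 0.95 0; 0.029 0.048 0.026 0 0 0.96 0; 0.033 0.044 0.026 0 0.01 0.95 0; 0.037 0.041 0.026 0 0 0.95 0

0.041 0.038 0.026 0.01 0 0.96 0; 0.044 0.033 0.026 0 0 0.95 0; 0.047 0.03 0.026 0 0 0.95 0; 0.05 0.024 0.026 0 0 0.96 0; 0.052 0.02 0.026 0 0.01 0.95 0; 0 0 0 0 0 0 0
```

Emit:
drive_tool(
  moves="-0.007 0.055 0.026 0 0 0.95 0; -0.002 0.055 0.026 0 0 0.96 0; 0.004 0.056 0.026 0 0 0.95 0; 0.009 0.054 0.026 0.01 0.01 0.95 0; 0.014 0.054 0.026 0 0 0.96 0; 0.019 0.052 0.026 0 0 0.95 0; 0.024 0.05 0.025 0 0 0.95 0; 0.029 0.048 0.026 0 0 0.96 0; 0.033 0.044 0.026 0 0.01 0.95 0; 0.037 0.041 0.026 0 0 0.95 0",
)

```text
t: 11.07
eef_pos: [0.4566, -0.2688, 0.3522]
orientation: [[0.6, -0.8, -0.001], [-0.8, -0.6, -0.0], [-0.0, 0.001, -1.0]]
force: [-0.6, 0.8, -0.1]
width: 0.0872
```

Emit:
drive_tool(
  moves="0.041 0.038 0.026 0.01 0 0.96 0; 0.044 0.033 0.026 0 0 0.95 0; 0.047 0.03 0.026 0 0 0.95 0; 0.05 0.024 0.026 0 0 0.96 0; 0.052 0.02 0.026 0 0.01 0.95 0; 0 0 0 0 0 0 0; 0 0 0 0 0 0 0",
)

```text
t: 11.65
eef_pos: [0.4496, -0.3373, 0.3195]
orientation: [[0.171, -0.985, -0.001], [-0.985, -0.171, 0.0], [-0.001, 0.001, -1.0]]
force: [-1.2, 0.8, 0.7]
width: 0.0867
```

```bash
cat >> h.py <<'E'
def orange(c,W,lo=5,hi=17,vmax=1000):
    hsv=cv2.cvtColor(c['frame'],cv2.COLOR_RGB2HSV)
    m=(hsv[...,0]>=lo)&(hsv[...,0]<=hi)&(hsv[...,1]>150)&(hsv[...,2]>80)&(W[...,2]>.07)&(W[...,2]<.135)
    k,l,st,ce=cv2.connectedComponentsWithStats(m.astype(np.uint8))
    for i in range(1,k):
        if st[i,4]>20:
            q=W[l==i]; t=q[(q[:,2]>.117)]
            print('orange',st[i],ce[i],t.mean(0),cv2.minAreaRect((t[:,:2]*1e3).astype(np.float32)))
E
python3 - <<'E'
from h import *
np.set_printoptions(precision=4,suppress=True,linewidth=150)
s=state();print(s['q'],s['eef_pos'])
c=cam('wrist');save(c,'wrist3');W=cloud(c); orange(c,W); np.savez('/tmp/wrist3.npz',W=W,f=c['frame'],R=c['R'],o=c['o'])
print([(world(c,d['centre']),round(d['conf'],2)) for d in robot.recognise('wrist','infuser1')])
E
```

```text
[ 0.8654  0.1449 -0.3384  1.541   0.0482  1.4648 -0.8735] [ 0.4496 -0.3373  0.3195]
orange [310 169  13  18  99] [314.6667 176.0101] [ 0.4525 -0.3366  0.1215] ((451.78399658203125, -338.88916015625), (14.967591285705566, 12.759316444396973), 30.617313385009766)
[(array([ 0.4547, -0.3425,  0.0465]), 0.96)]
```

View pics/wrist3.png

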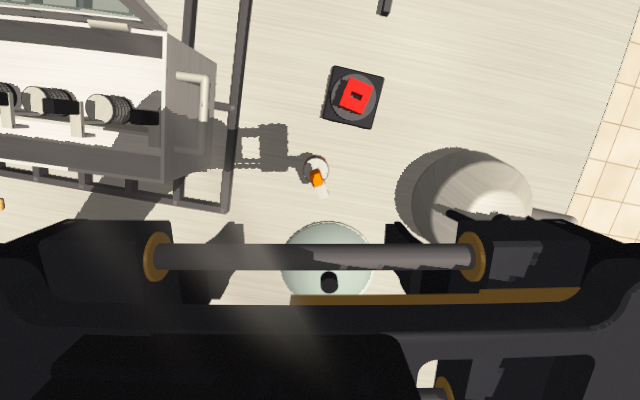

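```bash
cat >> h.py <<'E'
def hook(W,c0,zmin=.07,zmax=.1):
    d=W[...,:2]-np.array(c0); r=np.hypot(d[...,0],d[...,1])
    m=(r<.04)&(r>.014)&(W[...,2]>zmin)&(W[...,2]<zmax)
    p=d[m]; a=np.arctan2(-p[:,1],-p[:,0]); print('hook n',m.sum(),'yaw from mean',np.arctan2(-p[:,1].mean(),-p[:,0].mean()),'z',np.median(W[m][:,2]),'rmax',r[m].max())
    return m
E
python3 - <<'E'
from h import *
d=np.load('/tmp/wrist3.npz');W=d['W']
for cc in ([.4518,-.3389],[.4525,-.3366]): hook(W,cc)
im=cv2.imread('pics/wrist3.png')[140:220,280:360]; cv2.imwrite('pics/w3z.png',cv2.resize(im,None,fx=7,fy=7,interpolation=cv2.INTER_CUBIC))
# synthetic overlay: infuser model
E
```

```text
hook n 147 yaw from mean 0.5113998008890274 z 0.08508566056781469 rmax 0.03565045046642615
hook n 148 yaw from mean 0.5745513057465772 z 0.08506907964874588 rmax 0.03739534740801788
```

View pics/w3z.png

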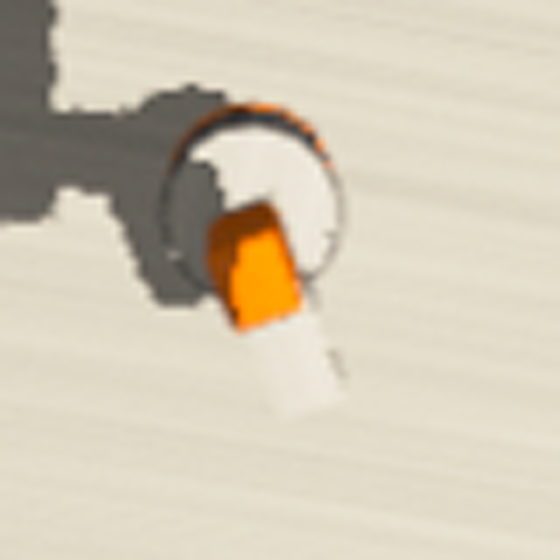

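```bash
cat >> h.py <<'E'
def fitinf(W,c0,psi):
    """refine by top plane points and hook outline in infuser axes"""
    for it in range(3):
        ex=np.array([np.cos(psi),np.sin(psi)]); ey=np.array([-ex[1],ex[0]])
        d=W[...,:2]-np.array(c0); r=np.hypot(d[...,0],d[...,1])
        a=d@ex; b=d@ey; z=W[...,2]
        t=(r<.016)&(z>.118)&(z<.128)
        h=(a<-.010)&(a>-.042)&(abs(b)<.014)&(z>.078)&(z<.092)
        q=np.polyfit(a[h],b[h],1)
        print('top n',t.sum(),'x',np.percentile(a[t],[3,97]),'y',np.percentile(b[t],[3,97]),'hook n',h.sum(),'slope',q[0],'b mean',b[h].mean(),'x',np.percentile(a[h],[2,98]))
        cx=np.percentile(a[t],[3,97]).mean(); cy=np.percentile(b[t],[3,97]).mean()
        c0=np.array(c0)+ex*cx+ey*cy
        rr=cv2.minAreaRect((W[t][:,:2]*1e3).astype(np.float32)); 
        hb=d[h].mean(0)+0-(ex*cx+ey*cy); psi=np.arctan2(-hb[1],-hb[0])
        print('c',c0,'psi',psi,'rect',rr)
    return c0,psi
E
python3 - <<'E'
from h import *
np.set_printoptions(precision=4,suppress=True,linewidth=150)
W=np.load('/tmp/wrist3.npz')['W']
fitinf(W,[.452,-.3385],.53)
E
```

```text
top n 142 x [-0.008   0.0067] y [-0.0062  0.0067] hook n 146 slope -0.06178684832785997 b mean 0.0002728313521488504 x [-0.0354 -0.0158]
c [ 0.4513 -0.3386] psi 0.5292518548870084 rect ((450.96600341796875, -338.705322265625), (15.972155570983887, 13.907238960266113), 30.60027503967285)
top n 142 x [-0.0074  0.0074] y [-0.0065  0.0065] hook n 146 slope -0.06140211586835596 b mean -1.896314155930811e-17 x [-0.0348 -0.0151]
c [ 0.4513 -0.3386] psi 0.5292683311286774 rect ((450.96600341796875, -338.705322265625), (15.972155570983887, 13.907238960266113), 30.60027503967285)
top n 142 x [-0.0074  0.0074] y [-0.0065  0.0065] hook n 146 slope -0.06141058909477098 b mean 1.2499514361147953e-17 x [-0.0348 -0.0151]
c [ 0.4513 -0.3386] psi 0.5292679690856983 rect ((450.96600341796875, -338.705322265625), (15.972155570983887, 13.907238960266113), 30.60027503967285)
```

```bash
python3 - <<'E'
from h import *
rows([([0.4511,-0.3387,0.20],Rdown(.531-np.pi/2)),([0.4511,-0.3387,0.108],Rdown(.531-np.pi/2))],0.3)
E
```

```text
0.002 0 0.12 0 0 -0.89 0.3; 0.003 0 0.121 0 0 -0.89 0.3; 0.002 0 0.12 0 0 -0.89 0.3; 0.003 0.001 0.121 0 -0.01 -0.9 0.3; 0 0 0.123 0 0 0 0.3; 0 0 0.122 0 0 0 0.3; 0 0 0.123 0 0 0 0.3
```

Emit:
drive_tool(
  moves="0.002 0 0.12 0 0 -0.89 0.3; 0.003 0 0.121 0 0 -0.89 0.3; 0.002 0 0.12 0 0 -0.89 0.3; 0.003 0.001 0.121 0 -0.01 -0.9 0.3; 0 0 0.123 0 0 0 0.3; 0 0 0.122 0 0 0 0.3; 0 0 0.123 0 0 0 0.3; 0 0 0 0 0 0 0.3; 0 0 0 0 0 0 0.3",
)

```text
t: 12.5
eef_pos: [0.4503, -0.3385, 0.1074]
orientation: [[0.506, -0.863, -0.002], [-0.863, -0.506, 0.002], [-0.003, 0.001, -1.0]]
force: [0.5, -0.0, 0.4]
width: 0.0615
```

Emit:
drive_tool(
  moves="0 0 0 0 0 0 1; 0 0 0 0 0 0 1; 0 0 0 0 0 0 1; 0 0 0 0 0 0 1; 0 0 0 0 0 0 1; 0 0 0 0 0 0 1; 0 0 0 0 0 0 1; 0 0 0 0 0 0 1",
  force=20,
)

```text
t: 13.17
eef_pos: [0.4504, -0.3397, 0.1075]
orientation: [[0.504, -0.864, -0.0], [-0.864, -0.504, 0.0], [-0.001, 0.0, -1.0]]
force: [0.3, -0.2, 0.2]
width: 0.0153
```

```bash
python3 - <<'E'
from h import *
print(state()['width'])
rows([([0.4504,-0.3397,0.32],None),([0.493,-0.087,0.32],Rdown(.031-np.pi/2))],1,ex=2)
E
```

```text
0.015338090484569744
0 0 -0.142 0 0 0 1; 0 0 -0.141 0 0 0 1; 0 0 -0.142 0 0 0 1; 0 0 -0.142 0 0 0 1; 0 0 -0.141 0 0 0 1; -0.001 0 -0.142 0 0 0 1; -0.112 -0.094 0 0 0 0.71 1; -0.119 -0.085 0 0 0 0.71 1; -0.125 -0.077 0 0 0 0.71 1; -0.129 -0.068 0 0 0 0.71 1

-0.135 -0.058 0 0 0 0.71 1; -0.138 -0.049 0 0 0 0.71 1; -0.141 -0.039 0 0 0 0.71 1; 0 0 0 0 0 0 1; 0 0 0 0 0 0 1
```

Emit:
drive_tool(
  moves="0 0 0 0 0 0 1; 0 0 0 0 0 0 1; 0 0 -0.04 0 0 0 1; 0 0 -0.1 0 0 0 1; 0 0 -0.142 0 0 0 1; 0 0 -0.142 0 0 0 1; 0 0 -0.142 0 0 0 1; 0 0 -0.142 0 0 0 1; 0 0 -0.142 0 0 0 1",
)

```text
t: 13.92
eef_pos: [0.45, -0.3393, 0.3224]
orientation: [[0.504, -0.864, -0.0], [-0.864, -0.504, 0.0], [-0.0, 0.0, -1.0]]
force: [0.8, 0.0, -1.8]
width: 0.0137
```

Emit:
drive_tool(
  moves="-0.112 -0.094 0 0 0 0.71 1; -0.119 -0.085 0 0 0 0.71 1; -0.125 -0.077 0 0 0 0.71 1; -0.129 -0.068 0 0 0 0.71 1; -0.135 -0.058 0 0 0 0.71 1; -0.138 -0.049 0 0 0 0.71 1; -0.1 -0.03 0 0 0 0.5 1; -0.041 -0.009 0 0 0 0.21 1; 0 0 0 0 0 0 1; 0 0 0 0 0 0 1",
)

```text
t: 14.75
eef_pos: [0.4934, -0.0872, 0.3205]
orientation: [[0.033, -0.999, -0.0], [-0.999, -0.033, -0.0], [0.0, 0.0, -1.0]]
force: [0.1, -0.3, -1.4]
width: 0.0138
```

```bash
python3 - <<'E'
from ov import *
np.set_printoptions(precision=4,suppress=True,linewidth=150)
s=state();print(s['eef_pos'],s['orientation'],s['width'])
c=cam('wrist');save(c,'wrist4');W=cloud(c);np.savez('/tmp/wrist4.npz',W=W,f=c['frame'],R=c['R'],o=c['o'])
overlay(c,'ov4',PAN,(170,60,470,260),2.6)
c=cam('top');save(c,'top4');np.savez('/tmp/top4.npz',W=cloud(c),f=c['frame'],R=c['R'],o=c['o'])
overlay(c,'ovt4',PAN,(260,130,410,220),5)
E
```

```text
[ 0.4934 -0.0872  0.3205] [[ 0.0327 -0.9995 -0.0004]
 [-0.9995 -0.0327 -0.0002]
 [ 0.0002  0.0004 -1.    ]] 0.013790078023457542
```

View pics/ov4.png

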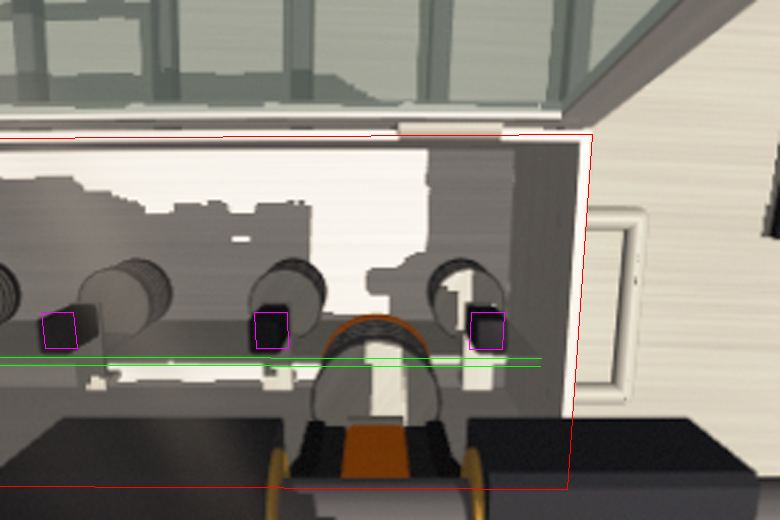

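View pics/ovt4.png

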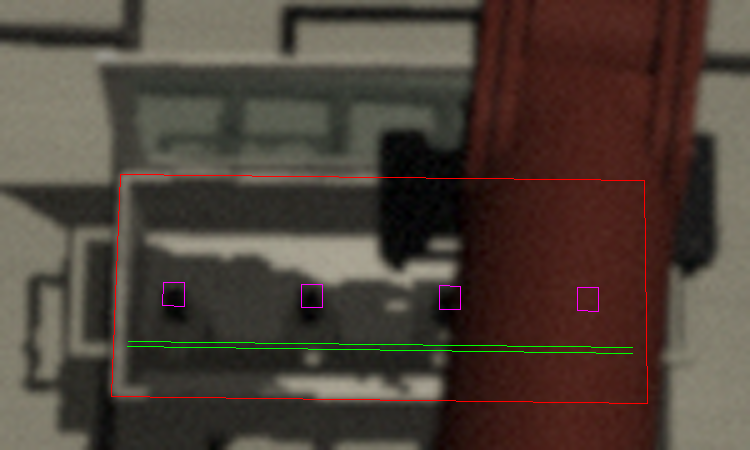

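Emit:
drive_tool(
  moves="0.005 0 0.08 0 0 0 1; 0 0 0.12 0 0 0 1; 0 0 0.12 0 0 0 1; 0 0 0.12 0 0 0 1; 0 0 0.1 0 0 0 1; 0 0 0.08 0 0 0 1; 0 0 0.04 0 0 0 1; 0 0 0 0 0 0 1; 0 0 0 0 0 0 1",
)

```text
t: 15.6
eef_pos: [0.4935, -0.0891, 0.1555]
orientation: [[0.03, -1.0, -0.001], [-1.0, -0.03, 0.001], [-0.001, 0.001, -1.0]]
force: [0.3, 0.3, -2.1]
width: 0.0141
```

Emit:
drive_tool(
  moves="0 0 0.016 0 0 0 1; 0 0 0.016 0 0 0 1; 0 0 0.008 0 0 0 1; 0 0 0 0 0 0 1; 0 0 0 0 0 0 1",
)

```text
t: 16.02
eef_pos: [0.4936, -0.0884, 0.1453]
orientation: [[0.031, -1.0, -0.0], [-1.0, -0.031, 0.0], [-0.0, 0.0, -1.0]]
force: [-0.5, 0.3, -2.3]
width: 0.0139
```

```bash
python3 - <<'E'
from ov import *
c=cam('wrist');save(c,'wrist5')
im=c['frame'][100:260,170:470,::-1]; cv2.imwrite('pics/w5z.png',cv2.resize(im,None,fx=2.6,fy=2.6,interpolation=cv2.INTER_CUBIC))
E
```

```text
(no output)
```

View pics/w5z.png

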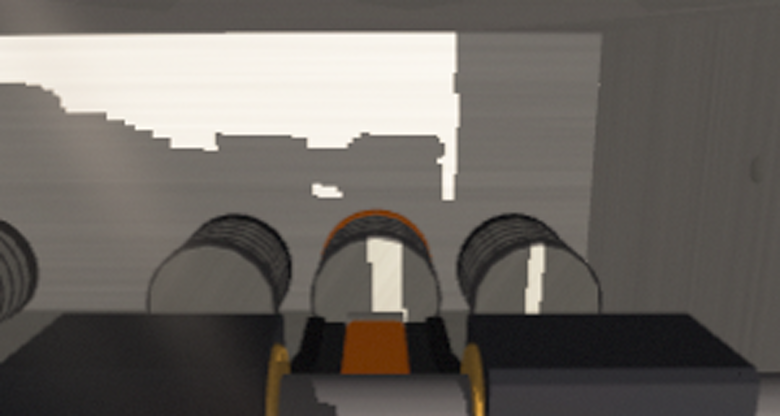

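Emit:
drive_tool(
  moves="0 0 0.004 0 0 0 1; 0 0 0.004 0 0 0 1; 0 0 0.004 0 0 0 1; 0 0 0 0 0 0 1; 0 0 0 0 0 0 1",
)

```text
t: 16.48
eef_pos: [0.495, -0.0885, 0.1441]
orientation: [[0.031, -1.0, 0.003], [-1.0, -0.031, -0.001], [0.001, -0.003, -1.0]]
force: [-1.7, 1.1, 12.7]
width: 0.0139
```

Emit:
drive_tool(
  moves="0 0 -0.006 0 0 0 1; 0 0 0 0 0 0 1; 0 0 0 0 0 0 0.68; 0 0 0 0 0 0 0.68; 0 0 0 0 0 0 0.68; 0 0 0 0 0 0 0.68; 0 0 0 0 0 0 0.68; 0 0 0 0 0 0 0.68",
)

```text
t: 17.15
eef_pos: [0.4934, -0.0884, 0.1434]
orientation: [[0.031, -1.0, -0.001], [-1.0, -0.031, 0.0], [-0.0, 0.001, -1.0]]
force: [-0.2, -0.1, -0.0]
width: 0.0276
```

Emit:
drive_tool(
  moves="0 0 -0.04 0 0 0 0.68; 0 0 -0.08 0 0 0 0.68; 0 0 -0.12 0 0 0 0.68; 0 0 -0.14 0 0 0 0.68; 0 0 -0.14 0 0 0 0.68; 0 0 -0.1 0 0 0 0.68; 0 0 -0.06 0 0 0 0.68; 0 0 0 0 0 0 0.68",
)

```text
t: 17.82
eef_pos: [0.495, -0.0884, 0.3181]
orientation: [[0.031, -1.0, 0.005], [-1.0, -0.031, -0.001], [0.001, -0.005, -1.0]]
force: [0.2, -0.7, 0.4]
width: 0.028
```

```bash
python3 - <<'E'
from ov import *
np.set_printoptions(precision=4,suppress=True,linewidth=150)
s=state();print(s['eef_pos'],s['width'],s['force'])
c=cam('wrist');save(c,'wrist6');W=cloud(c)
im=c['frame'][60:260,170:470,::-1]; cv2.imwrite('pics/w6z.png',cv2.resize(im,None,fx=2.6,fy=2.6,interpolation=cv2.INTER_CUBIC))
hsv=cv2.cvtColor(c['frame'],cv2.COLOR_RGB2HSV)
m=(hsv[...,0]>=5)&(hsv[...,0]<=17)&(hsv[...,1]>150)&(hsv[...,2]>60)&(W[...,2]>.15)&(W[...,2]<.17)&(W[...,0]>.46)
q=W[m];print(len(q),q.mean(0),cv2.minAreaRect((q[:,:2]*1e3).astype(np.float32)))
E
```

```text
[ 0.495  -0.0884  0.3181] 0.02800285444800236 [ 0.2376 -0.6696  0.3925]
174 [ 0.4967 -0.0878  0.1585] ((496.1357421875, -87.83467864990234), (14.826286315917969, 12.240599632263184), 1.762199878692627)
```

View pics/w6z.png

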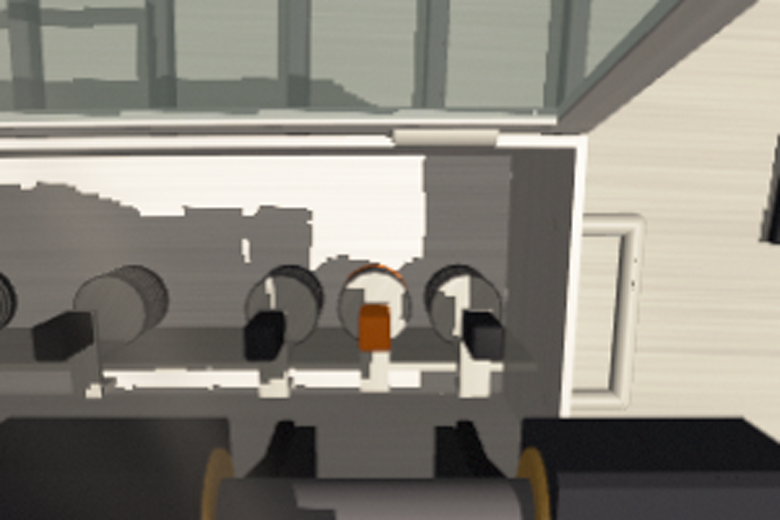

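```bash
python3 - <<'E'
from h import *
rows([([0.434,0.315,0.32],Rdown(1.5))],0)
E
```

```text
-0.052 0.006 -0.001 0 0 -0.98 0; -0.053 0.001 0 0 0 -0.98 0; -0.052 -0.004 -0.001 0 0 -0.98 0; -0.052 -0.009 0 0 -0.01 -0.98 0; -0.051 -0.014 -0.001 0 0 -0.98 0; -0.049 -0.02 0 0 0 -0.98 0; -0.047 -0.023 -0.001 0 0 -0.98 0; -0.044 -0.029 -0.001 0 0 -0.98 0; -0.041 -0.032 0 0 0 -0.99 0; -0.038 -0.037 -0.001 0 0 -0.98 0

-0.035 -0.04 0 0 0 -0.98 0; -0.03 -0.043 -0.001 0 -0.01 -0.98 0; -0.026 -0.046 0 0 0 -0.98 0; -0.021 -0.048 -0.001 0 0 -0.98 0; -0.016 -0.05 0 0 0 -0.98 0; -0.011 -0.051 -0.001 0 0 -0.98 0; -0.007 -0.053 0 0.01 0 -0.98 0; -0.001 -0.052 -0.001 0 0 -0.98 0; 0.004 -0.053 0 0 -0.01 -0.98 0; 0.009 -0.051 -0.001 0 0 -0.98 0

0.015 -0.051 0 0 0 -0.98 0; 0.019 -0.049 -0.001 0 0 -0.98 0; 0.023 -0.047 0 0 0 -0.98 0; 0.029 -0.045 0 0 0 -0.98 0; 0.032 -0.041 -0.001 0 -0.01 -0.98 0; 0.036 -0.038 0 0 0 -0.99 0; 0.04 -0.034 -0.001 0 0 -0.98 0; 0.044 -0.03 0 0 0 -0.98 0; 0.045 -0.026 -0.001 0 0 -0.98 0; 0.049 -0.022 0 0 -0.01 -0.98 0

0.05 -0.016 -0.001 0 0 -0.98 0
```

Emit:
drive_tool(
  moves="-0.052 0.006 -0.001 0 0 -0.98 0; -0.053 0.001 0 0 0 -0.98 0; -0.052 -0.004 -0.001 0 0 -0.98 0; -0.052 -0.009 0 0 -0.01 -0.98 0; -0.051 -0.014 -0.001 0 0 -0.98 0; -0.049 -0.02 0 0 0 -0.98 0; -0.047 -0.023 -0.001 0 0 -0.98 0; -0.044 -0.029 -0.001 0 0 -0.98 0; -0.041 -0.032 0 0 0 -0.99 0; -0.038 -0.037 -0.001 0 0 -0.98 0",
)

```text
t: 18.7
eef_pos: [0.4736, 0.0422, 0.3143]
orientation: [[0.85, -0.526, -0.002], [-0.526, -0.85, 0.001], [-0.003, 0.0, -1.0]]
force: [-0.3, 0.2, -0.0]
width: 0.0841
```

Emit:
drive_tool(
  moves="-0.035 -0.04 0 0 0 -0.98 0; -0.03 -0.043 -0.001 0 -0.01 -0.98 0; -0.026 -0.046 0 0 0 -0.98 0; -0.021 -0.048 -0.001 0 0 -0.98 0; -0.016 -0.05 0 0 0 -0.98 0; -0.011 -0.051 -0.001 0 0 -0.98 0; -0.007 -0.053 0 0.01 0 -0.98 0; -0.001 -0.052 -0.001 0 0 -0.98 0; 0.004 -0.053 0 0 -0.01 -0.98 0; 0.009 -0.051 -0.001 0 0 -0.98 0",
)

```text
t: 19.53
eef_pos: [0.454, 0.1721, 0.3158]
orientation: [[0.911, 0.413, -0.004], [0.413, -0.911, 0.002], [-0.003, -0.004, -1.0]]
force: [0.5, 0.5, 0.5]
width: 0.0871
```

Emit:
drive_tool(
  moves="0.015 -0.051 0 0 0 -0.98 0; 0.019 -0.049 -0.001 0 0 -0.98 0; 0.023 -0.047 0 0 0 -0.98 0; 0.029 -0.045 0 0 0 -0.98 0; 0.032 -0.041 -0.001 0 -0.01 -0.98 0; 0.036 -0.038 0 0 0 -0.99 0; 0.04 -0.034 -0.001 0 0 -0.98 0; 0.044 -0.03 0 0 0 -0.98 0; 0.045 -0.026 -0.001 0 0 -0.98 0; 0.049 -0.022 0 0 -0.01 -0.98 0",
)

```text
t: 20.37
eef_pos: [0.4346, 0.3023, 0.3172]
orientation: [[0.163, 0.987, -0.005], [0.987, -0.163, -0.0], [-0.001, -0.005, -1.0]]
force: [1.2, -0.6, -0.5]
width: 0.087
```

Emit:
drive_tool(
  moves="0.05 -0.016 -0.001 0 0 -0.98 0; 0 0 0 0 0 0 0; 0 0 0 0 0 0 0",
)

```text
t: 20.62
eef_pos: [0.4327, 0.3151, 0.3175]
orientation: [[0.072, 0.997, -0.005], [0.997, -0.072, 0.0], [0.0, -0.005, -1.0]]
force: [-0.7, 0.7, 1.0]
width: 0.0872
```

```bash
python3 - <<'E'
from h import *
np.set_printoptions(precision=4,suppress=True,linewidth=150)
s=state();print(s['q'],s['eef_pos'])
c=cam('wrist');save(c,'wrist7');W=cloud(c); orange(c,W); np.savez('/tmp/wrist7.npz',W=W,f=c['frame'],R=c['R'],o=c['o'])
print([(world(c,d['centre']),round(d['conf'],2)) for d in robot.recognise('wrist','infuser1')])
E
```

```text
[ 0.1847  0.1752 -1.001   1.5785  0.1439  1.4723  0.6751] [0.4327 0.3151 0.3175]
orange [310 174  11  16 107] [315.7009 180.5607] [0.433  0.318  0.1217] ((433.6666259765625, 316.70001220703125), (12.412581443786621, 14.848008155822754), 85.91783905029297)
[(array([ 0.4648, -0.0877,  0.1232]), 0.66), (array([0.4286, 0.3157, 0.0886]), 0.55)]
```

View pics/wrist7.png

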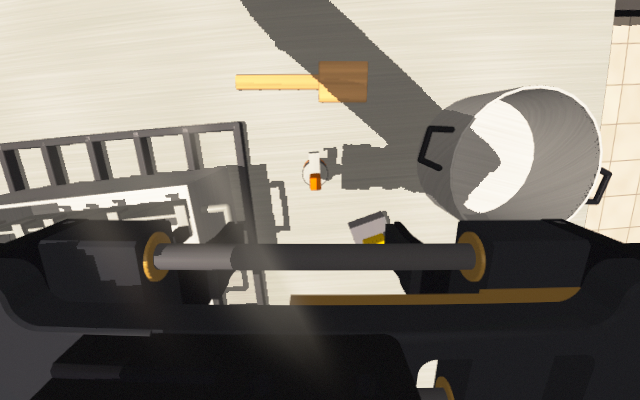

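```bash
python3 - <<'E'
from h import *
np.set_printoptions(precision=4,suppress=True,linewidth=150)
W=np.load('/tmp/wrist7.npz')['W']
c0,psi=fitinf(W,[.433,.3175],-0.07)
R=Rdown(psi+np.pi/2)
rows([([*c0,.2],R),([*c0,.108],R)],.3,ex=2)
E
```

```text
top n 144 x [-0.006   0.0081] y [-0.0082  0.0054] hook n 189 slope 0.05338130239798386 b mean -0.002563284403606489 x [-0.0332 -0.0102]
c [0.434  0.3161] psi -0.018326285886823345 rect ((434.38751220703125, 316.0090637207031), (13.69798755645752, 16.32775115966797), 86.29059600830078)
top n 144 x [-0.007   0.0073] y [-0.0066  0.0067] hook n 195 slope -0.011570177990968567 b mean -0.0001276549196386577 x [-0.0344 -0.0103]
c [0.4341 0.3161] psi -0.010159755963482295 rect ((434.38751220703125, 316.0090637207031), (13.69798755645752, 16.32775115966797), 86.29059600830078)
top n 144 x [-0.0072  0.0072] y [-0.0067  0.0067] hook n 196 slope -0.020226047522225423 b mean -1.4238710824004124e-05 x [-0.0346 -0.0104]
c [0.4341 0.3161] psi -0.009108068643817116 rect ((434.38751220703125, 316.0090637207031), (13.69798755645752, 16.32775115966797), 86.29059600830078)
0.003 0.001 0.157 -0.01 0 -0.22 0.3; 0.003 0.002 0.157 -0.02 0 -0.21 0.3; 0.002 0.001 0.157 -0.01 0 -0.22 0.3; 0 0 0.123 0 0 0 0.3; 0 0 0.123 0 0 0 0.3; 0 0 0.122 0 0 0 0.3; 0 0 0 0 0 0 0.3; 0 0 0 0 0 0 0.3
```

Emit:
drive_tool(
  moves="0.003 0.001 0.157 -0.01 0 -0.15 0.3; 0.003 0.002 0.157 -0.02 0 -0.15 0.3; 0.002 0.001 0.157 -0.01 0 -0.15 0.3; 0 0 0.123 0 0 0 0.3; 0 0 0.123 0 0 0 0.3; 0 0 0.122 0 0 0 0.3; 0 0 0 0 0 0 0.3; 0 0 0 0 0 0 0.3",
)

```text
t: 21.38
eef_pos: [0.4338, 0.3158, 0.108]
orientation: [[0.028, 1.0, -0.002], [1.0, -0.028, -0.001], [-0.001, -0.002, -1.0]]
force: [-0.6, 0.4, 1.1]
width: 0.0614
```

Emit:
drive_tool(
  moves="0 0 0 0 0 0 1; 0 0 0 0 0 0 1; 0 0 0 0 0 0 1; 0 0 0 0 0 0 1; 0 0 0 0 0 0 1; 0 0 0 0 0 0 1; 0 0 0 0 0 0 1; 0 0 0 0 0 0 1; 0 0 0 0 0 0 1; 0 0 0 0 0 0 1",
  force=20,
)

```text
t: 22.22
eef_pos: [0.4342, 0.317, 0.1086]
orientation: [[0.026, 1.0, 0.0], [1.0, -0.026, 0.0], [0.0, 0.0, -1.0]]
force: [-1.1, -0.1, 0.3]
width: 0.0141
```

```bash
python3 - <<'E'
from h import *
p=rows([([.4342,.317,.32],None)],1)
rows([([.4915,.0035,.32],Rdown(.031+np.pi/2))],1,start=p,ex=2)
E
```

```text
0 0 -0.141 0 0 0 1; 0 0 -0.141 0 0 0 1; 0 0 -0.141 0 0 0 1; 0 0 -0.141 0 0 0 1; 0 0 -0.141 0 0 0 1; 0 0 -0.141 0 0 0 1

-0.156 0.033 0 0 0 -0.07 1; -0.156 0.031 0 0 0 -0.07 1; -0.156 0.031 0 0 0 -0.07 1; -0.157 0.029 0 0 0 -0.07 1; -0.157 0.029 0 0 0 -0.08 1; -0.157 0.027 0 0 0 -0.07 1; -0.157 0.026 0 0 0 -0.07 1; -0.157 0.025 0 0 0 -0.07 1; 0 0 0 0 0 0 1; 0 0 0 0 0 0 1
```

Emit:
drive_tool(
  moves="0 0 -0.05 0 0 0 1; 0 0 -0.1 0 0 0 1; 0 0 -0.14 0 0 0 1; 0 0 -0.14 0 0 0 1; 0 0 -0.14 0 0 0 1; 0 0 -0.14 0 0 0 1; 0 0 -0.136 0 0 0 1",
)

```text
t: 22.8
eef_pos: [0.4335, 0.3171, 0.3228]
orientation: [[0.025, 1.0, 0.001], [1.0, -0.025, 0.001], [0.001, 0.001, -1.0]]
force: [1.2, 0.1, -1.4]
width: 0.0141
```

Emit:
drive_tool(
  moves="-0.08 0.015 0 0 0 0 1; -0.156 0.033 0 0 0 -0.07 1; -0.156 0.031 0 0 0 -0.07 1; -0.156 0.031 0 0 0 -0.07 1; -0.157 0.029 0 0 0 -0.07 1; -0.157 0.029 0 0 0 -0.08 1; -0.157 0.027 0 0 0 -0.07 1; -0.157 0.026 0 0 0 -0.07 1; -0.077 0.01 0 0 0 -0.07 1; 0 0 0 0 0 0 1",
)

```text
t: 23.63
eef_pos: [0.4908, -0.0021, 0.3201]
orientation: [[-0.024, 1.0, -0.0], [1.0, 0.024, -0.0], [-0.0, -0.0, -1.0]]
force: [-1.0, -0.2, -2.1]
width: 0.0135
```

```bash
python3 - <<'E'
from ov import *
np.set_printoptions(precision=4,suppress=True,linewidth=150)
s=state();print(s['eef_pos'],s['orientation'],s['width'],s['q'])
c=cam('wrist');save(c,'wrist8')
overlay(c,'ov8',PAN,(170,60,470,290),2.6)
E
```

```text
[ 0.4908 -0.0021  0.3201] [[-0.0243  0.9997 -0.0001]
 [ 0.9997  0.0243 -0.0003]
 [-0.0003 -0.0001 -1.    ]] 0.01347934558704072 [ 0.6454  0.0112 -0.7271  1.6799  0.0078  1.4535  1.5125]
```

View pics/ov8.png

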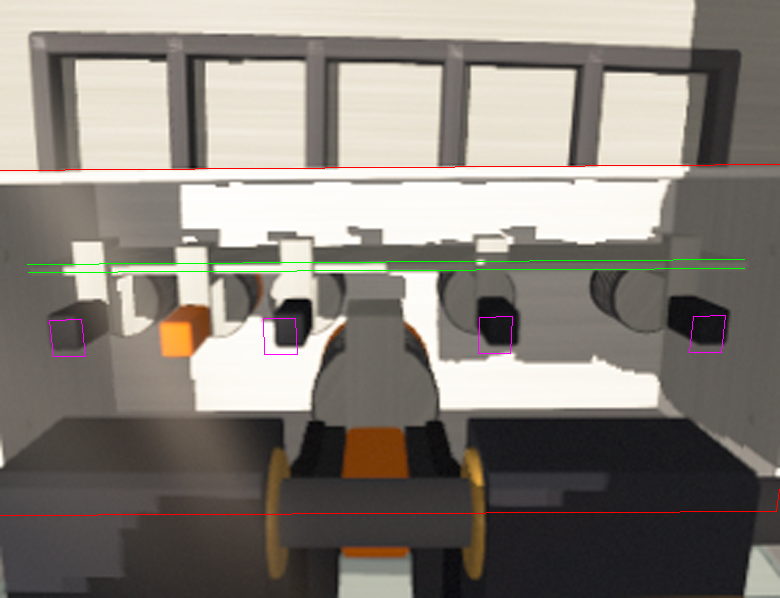

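Emit:
drive_tool(
  moves="0.03 0.003 0.06 0 0 0.07 1; 0 0 0.12 0 0 0 1; 0 0 0.12 0 0 0 1; 0 0 0.12 0 0 0 1; 0 0 0.12 0 0 0 1; 0 0 0.08 0 0 0 1; 0 0 0.04 0 0 0 1; 0 0 0 0 0 0 1; 0 0 0 0 0 0 1",
)

```text
t: 24.43
eef_pos: [0.4915, 0.012, 0.1559]
orientation: [[-0.025, 1.0, 0.001], [1.0, 0.025, 0.001], [0.001, 0.001, -1.0]]
force: [-0.5, -0.4, -0.8]
width: 0.0134
```

Emit:
drive_tool(
  moves="-0.013 0 0 0 0 0 1; -0.013 0 0 0 0 0 1; 0 0 0 0 0 0 1; 0 0 0 0 0 0 1; 0 0 0 0 0 0 1; 0 0 0 0 0 0 1",
)

```text
t: 24.93
eef_pos: [0.4914, 0.0046, 0.1551]
orientation: [[-0.024, 1.0, 0.001], [1.0, 0.024, 0.0], [0.0, 0.001, -1.0]]
force: [-0.6, -0.1, -2.1]
width: 0.014
```

```bash
python3 - <<'E'
from ov import *
s=state();print(s['eef_pos'],s['force'])
c=cam('wrist');save(c,'wrist9')
im=c['frame'][0:290,120:520,::-1]; cv2.imwrite('pics/w9z.png',cv2.resize(im,None,fx=2,fy=2,interpolation=cv2.INTER_CUBIC))
E
```

```text
[0.49143328 0.00457725 0.1551486 ] [-0.60311767 -0.07714722 -2.06344309]
```

View pics/w9z.png

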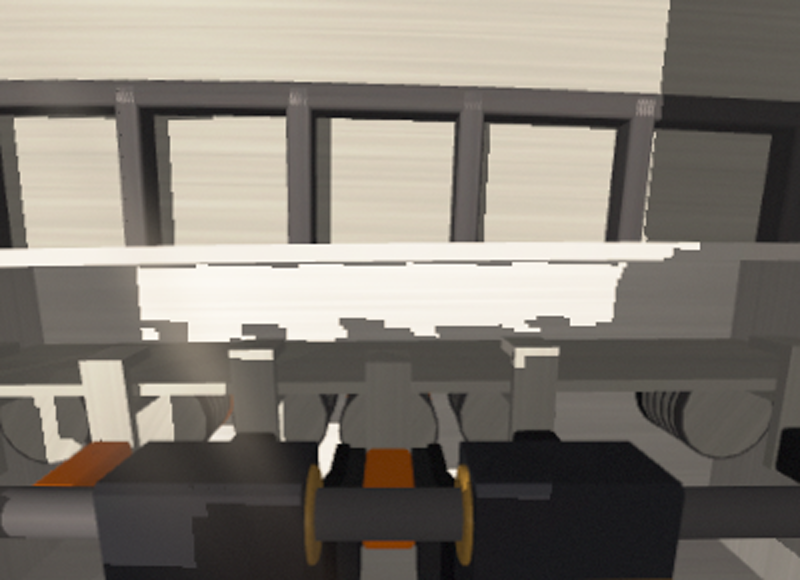

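Emit:
drive_tool(
  moves="0.008 0 0 0 0 0 1; 0 0 0.016 0 0 0 1; 0 0 0.016 0 0 0 1; 0 0 0.008 0 0 0 1; 0 0 0.004 0 0 0 1; 0 0 0.004 0 0 0 1; 0 0 0 0 0 0 1; 0 0 0 0 0 0 1",
)

```text
t: 25.65
eef_pos: [0.4929, 0.0068, 0.1448]
orientation: [[-0.024, 1.0, 0.004], [1.0, 0.024, 0.0], [0.0, 0.004, -1.0]]
force: [-3.0, -0.5, 17.5]
width: 0.0136
```

Emit:
drive_tool(
  moves="0 0 -0.008 0 0 0 1; 0 0 0 0 0 0 1; 0 0 0 0 0 0 0.68; 0 0 0 0 0 0 0.68; 0 0 0 0 0 0 0.68; 0 0 0 0 0 0 0.68; 0 0 0 0 0 0 0.68; 0 0 0 0 0 0 0.68",
)

```text
t: 26.32
eef_pos: [0.4911, 0.0065, 0.1448]
orientation: [[-0.024, 1.0, -0.0], [1.0, 0.024, 0.001], [0.001, -0.0, -1.0]]
force: [-0.8, 0.1, -0.5]
width: 0.0277
```

Emit:
drive_tool(
  moves="0 0 -0.04 0 0 0 0.68; 0 0 -0.08 0 0 0 0.68; 0 0 -0.12 0 0 0 0.68; 0 0 -0.14 0 0 0 0.68; 0 0 -0.14 0 0 0 0.68; 0 0 -0.14 0 0 0 0.68; 0 0 -0.14 0 0 0 0.68; 0 0 -0.06 0 0 0 0.68; 0 0 0 0 0 0 0.68; 0 0 0 0 0 0 0.68",
)

```text
t: 27.15
eef_pos: [0.4915, 0.0067, 0.361]
orientation: [[-0.024, 1.0, 0.002], [1.0, 0.024, 0.0], [0.0, 0.002, -1.0]]
force: [0.2, 0.2, -0.5]
width: 0.0275
```

```bash
python3 - <<'E'
from ov import *
s=state();print(s['eef_pos'],s['force'],s['q'])
c=cam('wrist');save(c,'wrist10');W=cloud(c)
im=c['frame'][0:290,120:520,::-1]; cv2.imwrite('pics/w10z.png',cv2.resize(im,None,fx=2,fy=2,interpolation=cv2.INTER_CUBIC))
hsv=cv2.cvtColor(c['frame'],cv2.COLOR_RGB2HSV)
m=((hsv[...,0]>=5)&(hsv[...,0]<=17)&(hsv[...,1]>150)&(hsv[...,2]>60)&(W[...,2]>.155)&(W[...,2]<.17)&(W[...,0]>.46)).astype(np.uint8)
k,l,st,ce=cv2.connectedComponentsWithStats(m)
for i in range(1,k):
    if st[i,4]>20: print(cv2.minAreaRect((W[l==i][:,:2]*1e3).astype(np.float32)))
E
```

```text
[0.49145116 0.0066789  0.36100596] [ 0.18843572  0.21654275 -0.53223329] [ 0.64316383  0.00322882 -0.73770709  1.60467849  0.00218545  1.53224463
  1.50059883]
((490.1028137207031, 11.024602890014648), (15.264286994934082, 6.209067344665527), 31.05156707763672)
((495.1395568847656, -87.40937042236328), (14.48674201965332, 13.833765983581543), 0.023974869400262833)
```

View pics/w10z.png

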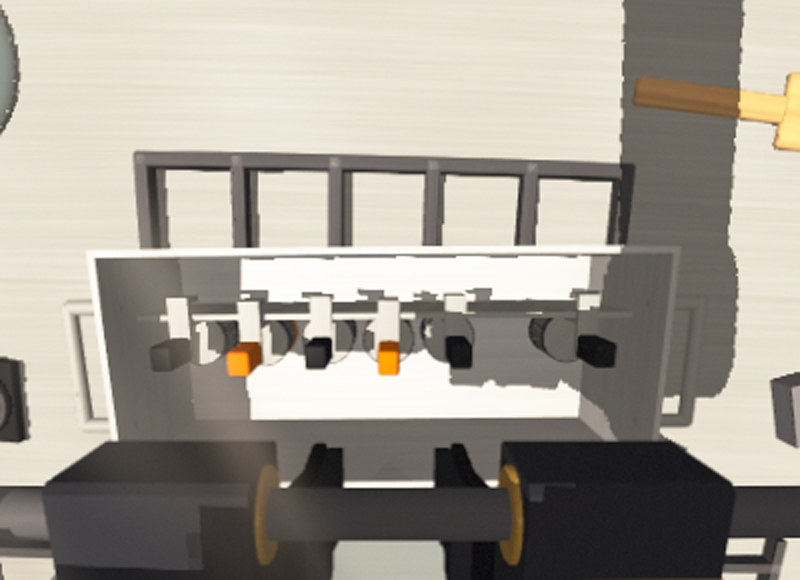

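```bash
python3 - <<'E'
from h import *
p=rows([([.5,.008,.425],None),([.649,.0125,.425],Rdown(.03))],.75,ex=2)
rows([([.6455,.0125,.31],None),([.6445,.0125,.2863],None)],.75,start=p,ex=2)
E
```

```text
0.003 0.018 -0.13 0 0 0 0.75; 0.002 0.018 -0.131 0 0 0 0.75; 0 0.037 0 0 0 0.98 0.75; 0.004 0.037 0 0 0 0.98 0.75; 0.008 0.037 0 0 0 0.97 0.75; 0.011 0.036 0 0 0 0.98 0.75; 0.014 0.034 0 0 0 0.98 0.75; 0.018 0.033 0 0 0 0.98 0.75; 0.021 0.031 0 0 0 0.98 0.75; 0.023 0.028 0 0 0 0.98 0.75

0.027 0.027 0 0 0 0.97 0.75; 0.029 0.023 0 0 0 0.98 0.75; 0.031 0.021 0 0 0 0.98 0.75; 0.033 0.017 0 0 0 0.98 0.75; 0.034 0.015 0 0 0 0.98 0.75; 0.036 0.01 0 0 0 0.97 0.75; 0.036 0.008 0 0 0 0.98 0.75; 0.038 0.003 0 0 0 0.98 0.75; 0 0 0 0 0 0 0.75; 0 0 0 0 0 0 0.75

-0.005 0 0.153 0 0 0 0.75; -0.005 0 0.154 0 0 0 0.75; -0.005 0 0.153 0 0 0 0.75; -0.004 0 0.095 0 0 0 0.75; 0 0 0 0 0 0 0.75; 0 0 0 0 0 0 0.75
```

Emit:
drive_tool(
  moves="0.003 0.018 -0.13 0 0 0 0.75; 0.002 0.018 -0.131 0 0 0 0.75; 0 0.037 0 0 0 0.98 0.75; 0.004 0.037 0 0 0 0.98 0.75; 0.008 0.037 0 0 0 0.97 0.75; 0.011 0.036 0 0 0 0.98 0.75; 0.014 0.034 0 0 0 0.98 0.75; 0.018 0.033 0 0 0 0.98 0.75; 0.021 0.031 0 0 0 0.98 0.75; 0.023 0.028 0 0 0 0.98 0.75",
)

```text
t: 28.03
eef_pos: [0.5746, 0.0102, 0.4235]
orientation: [[0.691, 0.723, -0.002], [0.723, -0.691, 0.001], [-0.001, -0.002, -1.0]]
force: [-0.3, 0.2, -0.6]
width: 0.022
```

Emit:
drive_tool(
  moves="0.027 0.027 0 0 0 0.97 0.75; 0.029 0.023 0 0 0 0.98 0.75; 0.031 0.021 0 0 0 0.98 0.75; 0.033 0.017 0 0 0 0.98 0.75; 0.034 0.015 0 0 0 0.98 0.75; 0.036 0.01 0 0 0 0.97 0.75; 0.036 0.008 0 0 0 0.98 0.75; 0.038 0.003 0 0 0 0.98 0.75; 0 0 0 0 0 0 0.75; 0 0 0 0 0 0 0.75",
)

```text
t: 28.87
eef_pos: [0.6491, 0.0128, 0.4235]
orientation: [[0.999, 0.034, -0.002], [0.034, -0.999, 0.001], [-0.002, -0.001, -1.0]]
force: [-0.3, -0.4, -0.0]
width: 0.0221
```

```bash
python3 - <<'E'
from h import *
s=state();print(s['eef_pos'],s['force'],s['q'],s['orientation'])
c=cam('wrist');save(c,'wrist11')
rows([([.6455,.0125,.31],Rdown(.03)),([.6445,.0125,.2863],Rdown(.03))],.75,ex=2)
E
```

```text
[0.64910599 0.01275049 0.42353124] [-0.30332169 -0.42406521 -0.02249011] [ 0.31220899  0.37147065 -0.59956692  1.0929384   0.20780905  1.73612386
 -0.18693199] [[ 9.99428652e-01  3.37118806e-02 -2.42457588e-03]
 [ 3.37138253e-02 -9.99431234e-01  7.65709839e-04]
 [-2.39738334e-03 -8.47014080e-04 -9.99996768e-01]]
-0.004 0 0.152 0 0.01 0.01 0.75; -0.005 0.001 0.152 0 0 0.02 0.75; -0.004 0 0.153 -0.01 0.01 0.01 0.75; -0.004 0 0.094 0 0 0 0.75; 0 0 0 0 0 0 0.75; 0 0 0 0 0 0 0.75
```

View pics/wrist11.png

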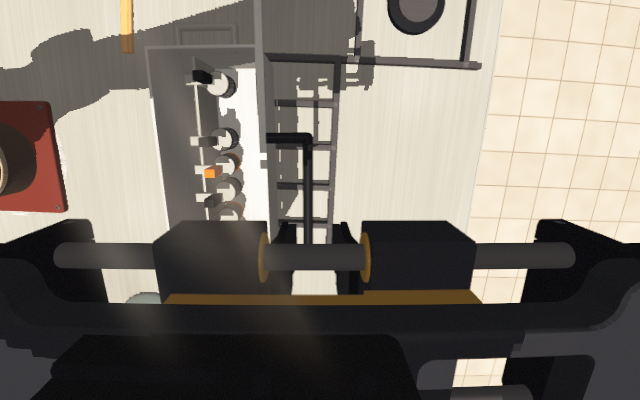

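Emit:
drive_tool(
  moves="-0.006 0 0.12 0 0.01 0.01 0.75; -0.006 0.001 0.13 0 0 0.02 0.75; -0.004 0 0.12 -0.01 0.01 0.01 0.75; -0.004 0 0.1 0 0 0 0.75; 0 0 0.079 0 0 0 0.75; 0 0 0 0 0 0 0.75",
)

```text
t: 29.42
eef_pos: [0.642, 0.0114, 0.2834]
orientation: [[1.0, 0.029, -0.004], [0.029, -1.0, -0.001], [-0.004, 0.001, -1.0]]
force: [-0.3, 0.2, -1.1]
width: 0.0217
```

Emit:
drive_tool(
  moves="0 0 0 0 0 0 1; 0 0 0 0 0 0 1; 0 0 0 0 0 0 1; 0 0 0 0 0 0 1; 0 0 0 0 0 0 1; 0 0 0 0 0 0 1",
  force=20,
)

```text
t: 29.92
eef_pos: [0.6439, 0.0122, 0.2892]
orientation: [[1.0, 0.027, 0.002], [0.027, -1.0, -0.001], [0.002, 0.001, -1.0]]
force: [-4.4, -0.3, -0.8]
width: 0.0088
```

```bash
python3 - <<'E'
from h import *
s=state();p=np.array(s['eef_pos']);print(p)
A=arc(1.75,0,.5738,.1658,.03,.0103,n=20)
B=arc(1.75,1.7501,.5738,.1658,.03,.0103,n=1)[0][1]; off=p-B; print(off)
rows([(q+off*(1-i/19),None) for i,(t,q) in enumerate(A)],1)
E
```

```text
[0.64388192 0.01223154 0.28916356]
[-3.11788193e-05 -1.72488447e-04  1.89402478e-03]
-0.044 0 -0.023 0 0 0 1; -0.046 0 -0.018 0 0 0 1; -0.048 0 -0.014 0 0 0 1; -0.048 0.001 -0.01 0 0 0 1; -0.05 0 -0.006 0 0 0 1; -0.049 0 -0.002 0 0 0 1; -0.05 0 0.003 0 0 0 1; -0.049 0 0.008 0 0 0 1; -0.048 0 0.011 0 0 0 1; -0.048 0 0.016 0 0 0 1

-0.045 0 0.02 0 0 0 1; -0.044 0 0.023 0 0 0 1; -0.042 0 0.028 0 0 0 1; -0.039 0.001 0.031 0 0 0 1; -0.036 0 0.034 0 0 0 1; -0.034 0 0.037 0 0 0 1; -0.03 0 0.04 0 0 0 1; -0.026 0 0.043 0 0 0 1; -0.022 0 0.045 0 0 0 1; -0.019 0 0.046 0 0 0 1
```

Emit:
drive_tool(
  moves="-0.044 0 -0.023 0 0 0 1; -0.046 0 -0.018 0 0 0 1; -0.048 0 -0.014 0 0 0 1; -0.048 0.001 -0.01 0 0 0 1; -0.05 0 -0.006 0 0 0 1",
)

```text
t: 30.33
eef_pos: [0.5873, 0.0104, 0.3087]
orientation: [[1.0, 0.026, 0.01], [0.026, -1.0, -0.0], [0.01, 0.001, -1.0]]
force: [5.3, -1.6, 3.5]
width: 0.0088
```

Emit:
drive_tool(
  moves="-0.049 0 -0.002 0 0 0 1; -0.05 0 0.003 0 0 0 1; -0.049 0 0.008 0 0 0 1; -0.048 0 0.011 0 0 0 1; -0.048 0 0.016 0 0 0 1",
)

```text
t: 30.75
eef_pos: [0.5261, 0.0086, 0.2996]
orientation: [[1.0, 0.026, 0.009], [0.026, -1.0, -0.001], [0.009, 0.002, -1.0]]
force: [3.8, -2.2, 3.3]
width: 0.0091
```

Emit:
drive_tool(
  moves="-0.045 0 0.02 0 0 0 1; -0.044 0 0.023 0 0 0 1; -0.042 0 0.028 0 0 0 1; -0.039 0.001 0.031 0 0 0 1; -0.036 0 0.034 0 0 0 1",
)

```text
t: 31.17
eef_pos: [0.4742, 0.007, 0.2649]
orientation: [[1.0, 0.027, 0.008], [0.027, -1.0, -0.002], [0.008, 0.002, -1.0]]
force: [-0.2, -2.3, 5.2]
width: 0.0092
```

Emit:
drive_tool(
  moves="-0.034 0 0.037 0 0 0 1; -0.03 0 0.04 0 0 0 1; -0.026 0 0.043 0 0 0 1; -0.022 0 0.045 0 0 0 1; 0 0 0 0 0 0 1; 0 0 0 0 0 0 1",
)

```text
t: 31.67
eef_pos: [0.4449, 0.0061, 0.2214]
orientation: [[1.0, 0.026, 0.002], [0.026, -1.0, -0.002], [0.002, 0.002, -1.0]]
force: [-3.7, -3.5, -5.7]
width: 0.0088
```

Emit:
drive_tool(
  moves="-0.018 0 0.03 0 0 0 1; 0 0 0.016 0 0 0 1; 0 0 0.008 0 0 0 1; 0 0 0 0 0 0 1; 0 0 0 0 0 0 1",
)

```text
t: 32.08
eef_pos: [0.4399, 0.0061, 0.208]
orientation: [[1.0, 0.026, 0.0], [0.026, -1.0, -0.001], [0.0, 0.001, -1.0]]
force: [-11.1, -3.8, 8.1]
width: 0.0091
```

Emit:
drive_tool(
  moves="0 0 0.008 0 0 0 1; 0 0 0.008 0 0 0 1; 0 0 0.004 0 0 0 1; 0 0 0 0 0 0 1; 0 0 0 0 0 0 1",
)

```text
t: 32.5
eef_pos: [0.4399, 0.0064, 0.2037]
orientation: [[1.0, 0.026, 0.0], [0.026, -1.0, -0.001], [0.0, 0.001, -1.0]]
force: [-14.8, -2.4, 17.3]
width: 0.0079
```

Emit:
drive_tool(
  moves="0.004 0 -0.01 0 0 0 0.6; 0 0 -0.008 0 0 0 0.6; 0 0 0 0 0 0 0.6; 0 0 0 0 0 0 0.6; 0 0 -0.1 0 0 0 0.6; 0 0 -0.14 0 0 0 0.6; 0 0 -0.14 0 0 0 0.6; 0 0 -0.1 0 0 0 0.6; 0 0 0 0 0 0 1; 0 0 0 0 0 0 1",
)

```text
t: 33.33
eef_pos: [0.4425, 0.0066, 0.3283]
orientation: [[1.0, 0.026, 0.006], [0.026, -1.0, -0.001], [0.006, 0.001, -1.0]]
force: [0.3, 0.1, -0.9]
width: 0.028
```

```bash
python3 - <<'E'
from h import *
np.set_printoptions(precision=4,suppress=True)
s=state();print(s['eef_pos'],s['force'],s['q'])
c=cam('wrist');save(c,'wrist12');W=cloud(c)
f=c['frame'].astype(int);x,y,z=W[...,0],W[...,1],W[...,2]; v,u=np.mgrid[:400,:640]
h=(f.sum(-1)<110)&(z>0.18)&(z<0.25)&(abs(y)<.1)&(abs(x-.44)<.04)&(v<235)
p=W[h]; t=p[p[:,2]>np.percentile(p[:,2],50)]; print('handle',t.mean(0),np.percentile(p[:,2],[50,95]),np.polyfit(t[:,1],t[:,0],1))
g=(v<235)&(z>.14)&(z<.2)&(x>.42)&(x<.57)&(y>-.1)&(y<.17)&~((abs(x-.44)<.03)&(f.sum(-1)<150))
p=W[g]; A=np.c_[p[:,0]-.5738,p[:,1],np.ones(len(p))]; m=np.ones(len(p),bool)
for _ in range(6):
    k=np.linalg.lstsq(A[m],p[m,2],rcond=None)[0]; m=abs(A@k-p[:,2])<.004
print('lid plane',k,m.sum(),len(p))
E
```

```text
[0.4425 0.0066 0.3283] [ 0.2832  0.0644 -0.9216] [ 0.5337 -0.1196 -0.5811  1.7687 -0.0651  1.4674 -0.0115]
handle [0.4379 0.0483 0.2179] [0.2171 0.2188] [-0.0174  0.4388]
lid plane [-0.0011  0.0006  0.1718] 27481 27486
```

View pics/wrist12.png

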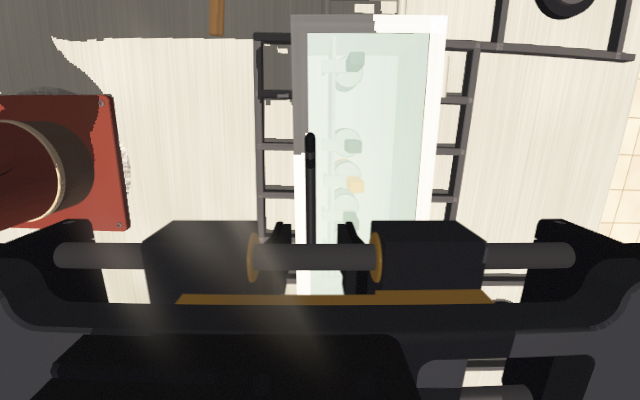

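Emit:
drive_tool(
  moves="-0.015 0 0 0 0 0 1; 0 0 0.1 0 0 0 1; 0 0 0.12 0 0 0 1; 0 0 0.1 0 0 0 1; 0 0 0.03 0 0 0 1; 0 0 0.02 0 0 0 1; 0 0 0.016 0 0 0 1; 0 0 0 0 0 0 1; 0 0 0 0 0 0 1",
)

```text
t: 34.13
eef_pos: [0.436, 0.0061, 0.2344]
orientation: [[1.0, 0.026, -0.001], [0.026, -1.0, -0.003], [-0.001, 0.003, -1.0]]
force: [-29.2, -1.4, 47.8]
width: 0.0007
```

Emit:
drive_tool(
  moves="0 0 -0.03 0 0 0 1; 0 0 -0.08 0 0 0 1; 0 0 -0.14 0 0 0 1; 0 0 -0.14 0 0 0 1; 0 0 -0.14 0 0 0 0.4; 0 0 0 0 0 0 0.4; 0 0 0 0 0 0 0.4",
)

```text
t: 34.72
eef_pos: [0.4384, 0.0065, 0.365]
orientation: [[1.0, 0.026, 0.006], [0.026, -1.0, -0.001], [0.006, 0.001, -1.0]]
force: [0.3, -0.1, -0.5]
width: 0.013
```

```bash
python3 - <<'E'
from h import *
np.set_printoptions(precision=4,suppress=True)
s=state();print(s['eef_pos'],s['force'],s['q'])
c=cam('wrist');save(c,'wrist13');W=cloud(c)
f=c['frame'].astype(int);x,y,z=W[...,0],W[...,1],W[...,2]; v,u=np.mgrid[:400,:640]
g=(v<225)&(z>.14)&(z<.2)&(x>.42)&(x<.57)&(y>-.1)&(y<.17)&~((abs(x-.44)<.03)&(f.sum(-1)<150))
p=W[g]; A=np.c_[p[:,0]-.5738,p[:,1],np.ones(len(p))]; m=np.ones(len(p),bool)
for _ in range(6):
    k=np.linalg.lstsq(A[m],p[m,2],rcond=None)[0]; m=abs(A@k-p[:,2])<.004
print('lid plane',k,m.sum(),len(p))
c=cam('side')
for l in ['key','key_holder','burner']:
    print(l,[(world(c,d['centre']),round(d['conf'],2)) for d in robot.recognise('side',l)])
rows([([.545,.395,.30],Rdown(.25))],0.4,ex=2)
E
```

```text
[0.4384 0.0065 0.365 ] [ 0.3268 -0.0798 -0.5433] [ 0.5379 -0.1348 -0.573   1.7073 -0.0721  1.5422 -0.0032]
lid plane [-0.0006  0.0005  0.1718] 22514 22517
key [(array([0.2989, 0.3439, 0.0022]), 0.52), (array([0.5509, 0.395 , 0.0586]), 0.41)]
key_holder [(array([0.5399, 0.4032, 0.0304]), 0.53)]
burner [(array([ 0.5687, -0.3745,  0.0441]), 0.58), (array([ 0.4252, -0.5631,  0.0959]), 0.25)]
0.043 -0.14 0.022 0 0 -0.2 0.4; 0.046 -0.14 0.023 0 0 -0.21 0.4; 0.048 -0.138 0.022 0 0 -0.2 0.4; 0.051 -0.138 0.023 0 0 -0.2 0.4; 0.055 -0.136 0.022 0 0 -0.21 0.4; 0.056 -0.135 0.023 0 0 -0.2 0.4; 0.06 -0.134 0.022 0 0 -0.21 0.4; 0.063 -0.133 0.023 0 0 -0.2 0.4; 0.065 -0.131 0.022 0 0 -0.2 0.4; 0.067 -0.131 0.023 0 0 -0.21 0.4

0.071 -0.128 0.022 0 0 -0.2 0.4; 0 0 0 0 0 0 0.4; 0 0 0 0 0 0 0.4
```

Emit:
drive_tool(
  moves="0.043 -0.14 0.022 0 0 -0.2 0.4; 0.046 -0.14 0.023 0 0 -0.21 0.4; 0.048 -0.138 0.022 0 0 -0.2 0.4; 0.051 -0.138 0.023 0 0 -0.2 0.4; 0.055 -0.136 0.022 0 0 -0.21 0.4; 0.056 -0.135 0.023 0 0 -0.2 0.4; 0.06 -0.134 0.022 0 0 -0.21 0.4; 0.063 -0.133 0.023 0 0 -0.2 0.4; 0.065 -0.131 0.022 0 0 -0.2 0.4; 0.067 -0.131 0.023 0 0 -0.21 0.4",
)

```text
t: 35.8
eef_pos: [0.536, 0.3611, 0.3051]
orientation: [[0.974, 0.228, 0.001], [0.228, -0.974, -0.001], [0.0, 0.002, -1.0]]
force: [0.5, -0.6, 1.0]
width: 0.0523
```

Emit:
drive_tool(
  moves="0.071 -0.128 0.022 0 0 -0.2 0.4; 0 0 0 0 0 0 0.4; 0 0 0 0 0 0 0.4",
)

```text
t: 36.05
eef_pos: [0.5443, 0.3972, 0.2985]
orientation: [[0.968, 0.252, -0.002], [0.252, -0.968, -0.001], [-0.003, 0.0, -1.0]]
force: [-0.7, -1.1, 0.4]
width: 0.0525
```

```bash
cat >> h.py <<'E'
def fitkey(c,W):
    hsv=cv2.cvtColor(c['frame'],cv2.COLOR_RGB2HSV); v,u=np.mgrid[:400,:640]
    z=W[...,2]
    m=(hsv[...,0]>=18)&(hsv[...,0]<=32)&(hsv[...,1]>120)&(hsv[...,2]>70)&(z>.056)&(z<.075)&(W[...,1]>.3)
    q=W[m]; print('key top n',len(q),q.mean(0),cv2.minAreaRect((q[:,:2]*1e3).astype(np.float32)))
E
python3 - <<'E'
from h import *
np.set_printoptions(precision=4,suppress=True)
s=state();print(s['eef_pos'],s['q'])
c=cam('wrist');save(c,'wrist14');W=cloud(c);np.savez('/tmp/wrist14.npz',W=W,f=c['frame']);fitkey(c,W)
im=c['frame'][100:260,220:420,::-1]; cv2.imwrite('pics/w14z.png',cv2.resize(im,None,fx=3.5,fy=3.5,interpolation=cv2.INTER_CUBIC))
E
```

```text
[0.5443 0.3972 0.2985] [-0.1193  0.4942 -0.8681  1.2678  0.3692  1.5431 -0.6814]
key top n 214 [0.5504 0.4044 0.0636] ((550.4354858398438, 403.761962890625), (10.98477840423584, 34.713539123535156), 14.91596508026123)
```

View pics/w14z.png

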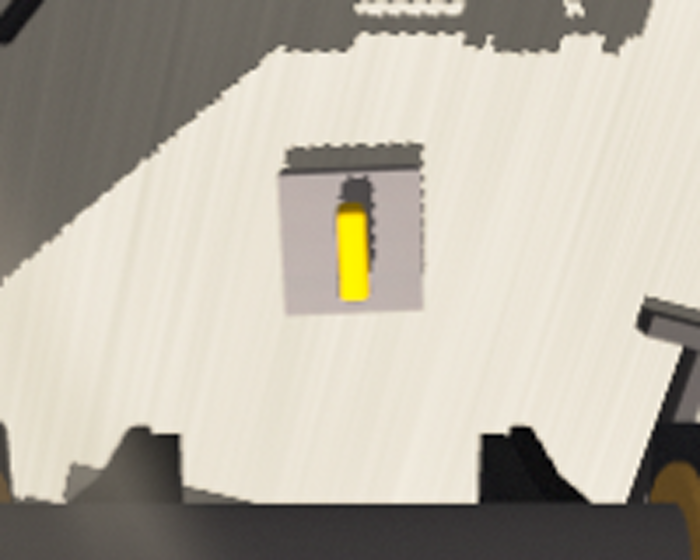

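```bash
python3 - <<'E'
from h import *
rows([([.5502,.4038,.12],Rdown(.26)),([.5502,.4038,.053],Rdown(.26))],0.4,ex=2,vmax=.035)
E
```

```text
0.005 -0.005 0.12 0 0 -0.01 0.4; 0.005 -0.004 0.12 0 0 -0.02 0.4; 0.004 -0.005 0.119 0.01 0 -0.01 0.4; 0.005 -0.004 0.12 0 0 -0.02 0.4; 0.005 -0.005 0.12 0 0.01 -0.01 0.4; 0.005 -0.004 0.12 0 0 -0.01 0.4; 0 0 0.134 0 0 0 0.4; -0.001 0 0.134 0 0 0 0.4; 0 0 0 0 0 0 0.4; 0 0 0 0 0 0 0.4
```

Emit:
drive_tool(
  moves="0.005 -0.005 0.12 0 0 -0.01 0.4; 0.005 -0.004 0.12 0 0 -0.02 0.4; 0.004 -0.005 0.119 0.01 0 -0.01 0.4; 0.005 -0.004 0.12 0 0 -0.02 0.4; 0.005 -0.005 0.12 0 0.01 -0.01 0.4; 0.005 -0.004 0.12 0 0 -0.01 0.4; 0 0 0.1 0 0 0 0.4; -0.001 0 0.1 0 0 0 0.4; 0 0 0.05 0 0 0 0.4; 0 0 0.018 0 0 0 0.4",
)

```text
t: 36.93
eef_pos: [0.5514, 0.4008, 0.0527]
orientation: [[0.967, 0.253, 0.001], [0.253, -0.967, -0.002], [0.001, 0.002, -1.0]]
force: [-0.1, -0.1, 0.4]
width: 0.052
```

Emit:
drive_tool(
  moves="0 0 0 0 0 0 0.4; 0 0 0 0 0 0 1; 0 0 0 0 0 0 1; 0 0 0 0 0 0 1; 0 0 0 0 0 0 1; 0 0 0 0 0 0 1; 0 0 0 0 0 0 1; 0 0 0 0 0 0 1; 0 0 0 0 0 0 1; 0 0 0 0 0 0 1",
  force=30,
)

```text
t: 37.77
eef_pos: [0.5515, 0.4034, 0.0547]
orientation: [[0.967, 0.255, 0.003], [0.255, -0.967, 0.001], [0.003, -0.0, -1.0]]
force: [-0.6, 0.9, 1.0]
width: 0.0116
```

```bash
python3 - <<'E'
from h import *
p=rows([([.5515,.4034,.32],None)],1)
p=rows([([.566,-.376,.32],Rdown(-.25))],1,start=p,ex=2)
E
```

```text
0 0 -0.152 0 0 0 1; 0.001 0 -0.151 0 0 0 1; 0 0 -0.152 0 0 0 1; 0.001 0 -0.151 0 0 0 1; 0 0 -0.152 0 0 0 1; 0.001 0 -0.152 0 0 0 1; 0 0 -0.151 0 0 0 1

-0.037 0.151 0 0 0 0.25 1; -0.033 0.153 0 0 0 0.26 1; -0.029 0.153 0 0 0 0.25 1; -0.026 0.154 -0.001 0 -0.01 0.26 1; -0.021 0.154 0 0 0 0.25 1; -0.017 0.155 0 0 0 0.25 1; -0.014 0.155 0 0 0 0.26 1; -0.01 0.156 0 0 0 0.25 1; -0.005 0.156 0 0 0 0.26 1; -0.002 0.156 0 0 -0.01 0.25 1

0.002 0.156 0 0 0 0.25 1; 0.007 0.155 0 -0.01 0 0.26 1; 0.01 0.156 0 0 0 0.25 1; 0.014 0.155 0 0 0 0.26 1; 0.018 0.155 0 0 0 0.25 1; 0.022 0.154 0 0 -0.01 0.25 1; 0.026 0.154 0 0 0 0.26 1; 0.03 0.153 0 0 0 0.25 1; 0.034 0.152 0 0 0 0.26 1; 0.037 0.152 0 0 0 0.25 1

0 0 0 0 0 0 1; 0 0 0 0 0 0 1
```

Emit:
drive_tool(
  moves="0 0 -0.04 0 0 0 1; 0 0 -0.06 0 0 0 1; 0 0 -0.1 0 0 0 1; 0.001 0 -0.15 0 0 0 1; 0 0 -0.152 0 0 0 1; 0.001 0 -0.151 0 0 0 1; 0 0 -0.152 0 0 0 1; 0.001 0 -0.152 0 0 0 1; 0 0 -0.12 0 0 0 1",
)

```text
t: 38.52
eef_pos: [0.5509, 0.4037, 0.3292]
orientation: [[0.967, 0.256, 0.006], [0.256, -0.967, 0.003], [0.007, -0.002, -1.0]]
force: [0.7, 0.1, 0.8]
width: 0.0118
```

Emit:
drive_tool(
  moves="-0.037 0.151 0 0 0 0.25 1; -0.033 0.153 0 0 0 0.26 1; -0.029 0.153 0 0 0 0.25 1; -0.026 0.154 -0.001 0 -0.01 0.26 1; -0.021 0.154 0 0 0 0.25 1; -0.017 0.155 0 0 0 0.25 1; -0.014 0.155 0 0 0 0.26 1; -0.01 0.156 0 0 0 0.25 1; -0.005 0.156 0 0 0 0.26 1; -0.002 0.156 0 0 -0.01 0.25 1",
)

```text
t: 39.35
eef_pos: [0.5581, 0.0123, 0.3257]
orientation: [[1.0, 0.004, 0.003], [0.004, -1.0, 0.0], [0.003, -0.0, -1.0]]
force: [0.5, 0.4, 0.1]
width: 0.0121
```

Emit:
drive_tool(
  moves="0.002 0.156 0 0 0 0.25 1; 0.007 0.155 0 -0.01 0 0.26 1; 0.01 0.156 0 0 0 0.25 1; 0.014 0.155 0 0 0 0.26 1; 0.018 0.155 0 0 0 0.25 1; 0.022 0.154 0 0 -0.01 0.25 1; 0.026 0.154 0 0 0 0.26 1; 0.03 0.153 0 0 0 0.25 1; 0.034 0.152 0 0 0 0.26 1; 0.037 0.152 0 0 0 0.25 1",
)

```text
t: 40.18
eef_pos: [0.5657, -0.3774, 0.3258]
orientation: [[0.969, -0.248, 0.002], [-0.248, -0.969, -0.001], [0.002, 0.0, -1.0]]
force: [0.8, 0.3, 0.2]
width: 0.0117
```

Emit:
drive_tool(
  moves="0 0 0 0 0 0 1; 0 0 0 0 0 0 1; 0 0 0 0 0 0 1",
)

```text
t: 40.43
eef_pos: [0.5662, -0.3753, 0.3249]
orientation: [[0.969, -0.247, 0.001], [-0.247, -0.969, 0.0], [0.001, -0.001, -1.0]]
force: [-0.0, 0.6, -0.2]
width: 0.0119
```

```bash
cat >> h.py <<'E'
def fitburn(c,W):
    hsv=cv2.cvtColor(c['frame'],cv2.COLOR_RGB2HSV); z=W[...,2]
    hue=hsv[...,0]
    m=((hue<=6)|(hue>=174))&(hsv[...,1]>130)&(hsv[...,2]>60)&(z>.040)&(z<.052)&(W[...,0]>.5)&(W[...,1]<-.3)
    q=W[m]; r=cv2.minAreaRect((q[:,:2]*1e3).astype(np.float32)); print('red top n',len(q),q.mean(0),r)
    # slot: dark pixels inside
    px=np.argwhere(m); (y0,x0),(y1,x1)=px.min(0),px.max(0); print('pix',x0,y0,x1,y1)
    sub=np.zeros_like(m); 
    hull=cv2.convexHull(px[:,::-1].astype(np.int32)); mk=np.zeros(m.shape,np.uint8); cv2.fillConvexPoly(mk,hull,1); mk=cv2.erode(mk,np.ones((3,3)))
    d=(mk>0)&(hsv[...,2]<110)
    uv=np.argwhere(d)[:,::-1].astype(float)
    # intersect rays with z=.045
    K=np.array([[c['fx'],0,c['cx']],[0,c['fy'],c['cy']],[0,0,1.]])
    def toplane(uv):
        n=cv2.undistortPoints(uv.reshape(-1,1,2),K,np.array([c['k1'],0,0,0,0],float)).reshape(-1,2)
        D=np.c_[n,np.ones(len(n))]@c['R'].T; t=(.045-c['o'][2])/D[:,2]; return c['o']+D*t[:,None]
    S=toplane(uv); print('slot',len(S),S.mean(0),cv2.minAreaRect((S[:,:2]*1e3).astype(np.float32)))
E
python3 - <<'E'
from h import *
np.set_printoptions(precision=4,suppress=True)
s=state();print(s['eef_pos'],s['q'],s['orientation'][:2,0],s['width'])
c=cam('wrist');save(c,'wrist15');W=cloud(c);fitburn(c,W)
print([(world(c,d['centre']),round(d['conf'],2)) for d in robot.recognise('wrist','burner_slot')])
im=c['frame'][120:280,220:420,::-1]; cv2.imwrite('pics/w15z.png',cv2.resize(im,None,fx=3.5,fy=3.5,interpolation=cv2.INTER_CUBIC))
E
```

```text
[ 0.5662 -0.3753  0.3249] [ 0.8599  0.4139 -0.4972  1.2213  0.1921  1.5512  0.146 ] [ 0.9691 -0.2466] 0.011859064263931659
red top n 571 [ 0.5658 -0.3768  0.0451] ((565.8575439453125, -377.05108642578125), (37.01445770263672, 39.792335510253906), 76.67572784423828)
pix 301 160 327 184
slot 32 [ 0.5666 -0.3777  0.045 ] ((566.5565795898438, -377.6860656738281), (10.786578178405762, 4.589579105377197), 75.72688293457031)
[(array([ 0.5643, -0.3735,  0.0462]), 0.83)]
```

View pics/w15z.png

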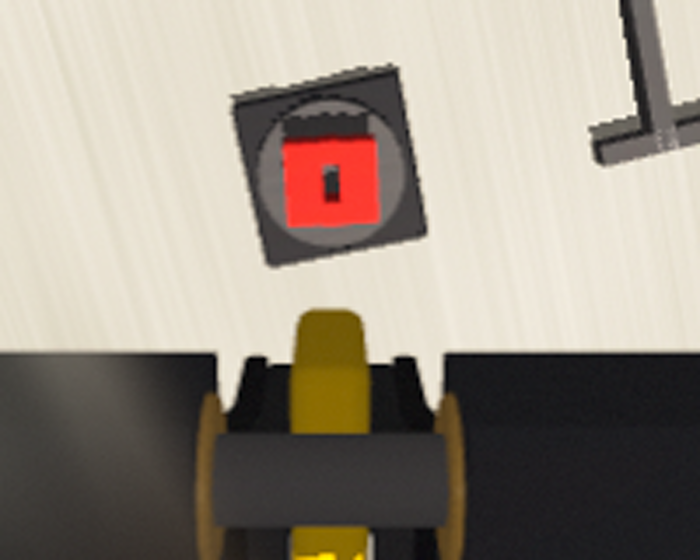

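```bash
python3 - <<'E'
from h import *
rows([([.566,-.3781,.108],Rdown(-.237))],1,ex=0)
E
```

```text
0 0.003 0.145 0 0 -0.02 1; 0 0.002 0.144 0 0 -0.01 1; 0 0.003 0.145 0 -0.01 -0.02 1; 0 0.002 0.145 0 0 -0.02 1; 0.001 0.003 0.145 0 0 -0.02 1; 0 0.003 0.144 0 0 -0.01 1
```

Emit:
drive_tool(
  moves="0 0.003 0.12 0 0 -0.02 1; 0 0.002 0.144 0 0 -0.01 1; 0 0.003 0.145 0 -0.01 -0.02 1; 0 0.002 0.145 0 0 -0.02 1; 0.001 0.003 0.145 0 0 -0.02 1; 0 0.003 0.144 0 0 -0.01 1; 0 0 0.025 0 0 0 1; 0 0 0 0 0 0 1; 0 0 0 0 0 0 1; 0 0 0 0 0 0 1",
)

```text
t: 41.37
eef_pos: [0.5668, -0.3804, 0.1103]
orientation: [[0.971, -0.237, 0.003], [-0.237, -0.971, -0.002], [0.003, 0.001, -1.0]]
force: [-0.2, -0.1, 0.3]
width: 0.012
```

```bash
python3 - <<'E'
from h import *
np.set_printoptions(precision=4,suppress=True)
s=state();print(s['eef_pos'],np.arctan2(s['orientation'][1,0],s['orientation'][0,0]),s['force'],s['width'])
c=cam('wrist');save(c,'wrist16');W=cloud(c);fitburn(c,W)
im=c['frame'][120:280,220:420,::-1]; cv2.imwrite('pics/w16z.png',cv2.resize(im,None,fx=4,fy=3.7,interpolation=cv2.INTER_CUBIC))
E
```

```text
[ 0.5668 -0.3804  0.1103] -0.23943365048722298 [-0.2321 -0.1254  0.3379] 0.011987996409819695
red top n 1468 [ 0.5675 -0.3706  0.0449] ((566.8131713867188, -373.5180969238281), (30.251272201538086, 40.320255279541016), 80.04312896728516)
pix 286 186 337 226
slot 114 [ 0.5632 -0.3748  0.045 ] ((562.4578857421875, -373.42242431640625), (36.915645599365234, 14.228678703308105), 53.735679626464844)
```

View pics/w16z.png

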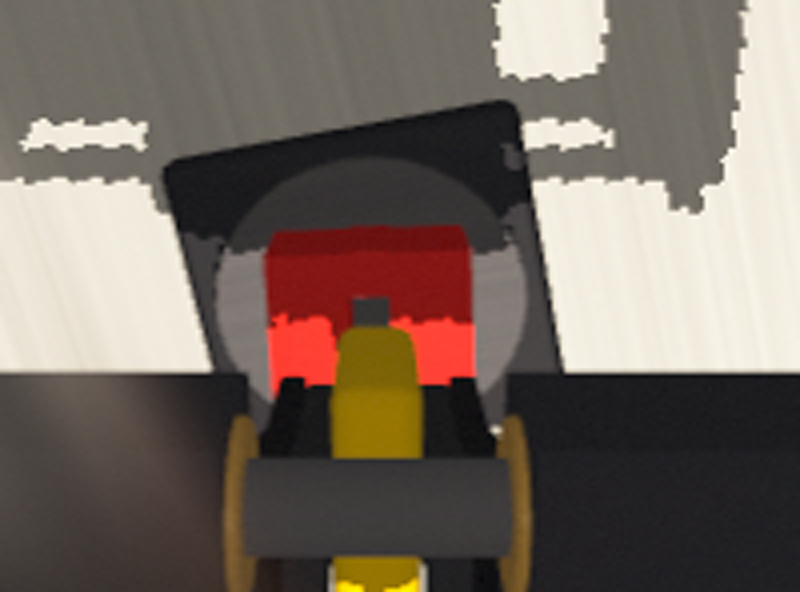

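```bash
python3 - <<'E'
from h import *
c=cam('wrist')
print(state()['eef_pos'])
e=np.array([.2348,.972]); x=np.array([.972,-.2348])
C=np.array([.5661,-.3774])
for q in (C+e*.0085, C+e*.018, C+e*.018-x*.02, C+e*.018+x*.02): 
    u=proj(c,[[*q,.045]])[0]; print(u,(u-[220,120])*[4,3.7])
E
```

```text
[ 0.56645781 -0.38054908  0.10977867]
[312.13914737 200.35800679] [368.55658947 297.32462511]
[312.0888343  188.37999386] [368.35533721 253.00597727]
[285.96460653 188.46603476] [263.8584261  253.32432861]
[338.20394423 188.30009271] [472.81577693 252.71034304]
```

Emit:
drive_tool(
  moves="-0.0035 -0.009 0 0 0 0 1; 0 0 0 0 0 0 1; 0 0 0.02 0 0 0 1; 0 0 0.02 0 0 0 1; 0 0 0 0 0 0 1; 0 0 0 0 0 0 1",
)

```text
t: 41.97
eef_pos: [0.5643, -0.3776, 0.0961]
orientation: [[0.971, -0.238, -0.002], [-0.238, -0.971, 0.001], [-0.002, -0.0, -1.0]]
force: [-0.7, 0.3, -0.6]
width: 0.0119
```

```bash
python3 - <<'E'
from h import *
np.set_printoptions(precision=4,suppress=True)
for i in range(6):
    s=state();print(s['t'],s['eef_pos'],s['force']); c=cam('wrist')
save(c,'wrist17')
im=c['frame'][120:280,220:420,::-1]; cv2.imwrite('pics/w17z.png',cv2.resize(im,None,fx=4,fy=3.7,interpolation=cv2.INTER_CUBIC))
e=np.array([.2348,.972]); x=np.array([.972,-.2348])
C=np.array([.5664,-.3774])
for q in (C+e*.0085, C+e*.018, C+e*.018-x*.02, C+e*.018+x*.02): 
    u=proj(c,[[*q,.045]])[0]; print((u-[220,120])*[4,3.7])
E
```

```text
41.9667 [ 0.5643 -0.3776  0.0961] [-0.7168  0.2556 -0.6075]
42.0167 [ 0.5645 -0.3777  0.0965] [0.6727 0.3849 0.2041]
42.0667 [ 0.5647 -0.3777  0.0967] [-0.7321 -0.2701 -0.8329]
42.1167 [ 0.5647 -0.3777  0.0969] [ 0.9423 -0.0067 -0.0201]
42.1667 [ 0.5648 -0.3778  0.097 ] [ 0.0043 -0.1864 -0.3723]
42.2167 [ 0.5648 -0.3778  0.097 ] [0.0356 0.5853 0.1661]
[385.0459 325.6922]
[385.0062 279.0292]
[274.2659 279.2966]
[495.7557 278.767 ]
```

View pics/w17z.png

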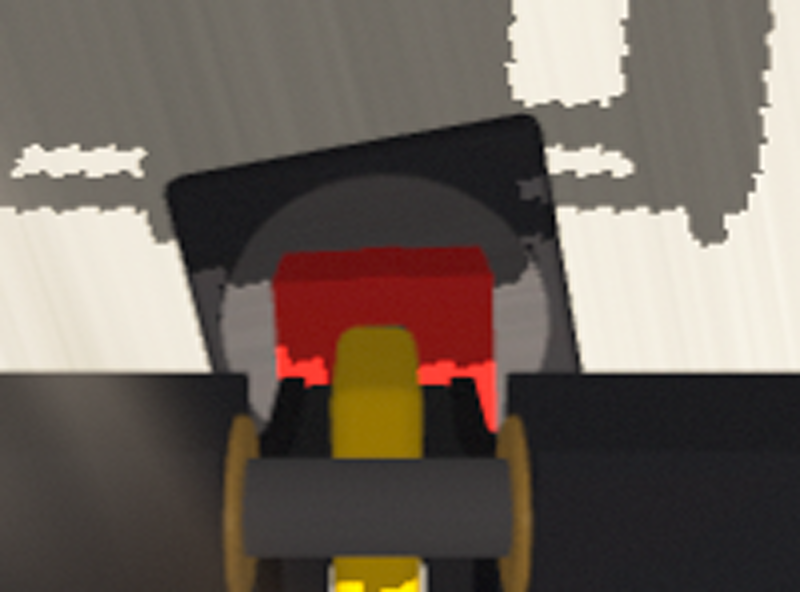

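Emit:
drive_tool(
  moves="0.0056 0 0 0 0 0 1; 0 0 0 0 0 0 1; 0 0 0 0 0 0 1; 0 0 0 0 0 0 1",
)

```text
t: 42.6
eef_pos: [0.5661, -0.378, 0.0969]
orientation: [[0.971, -0.238, -0.001], [-0.238, -0.971, -0.0], [-0.001, 0.0, -1.0]]
force: [0.4, 0.2, 0.1]
width: 0.0117
```

```bash
python3 - <<'E'
from h import *
np.set_printoptions(precision=4,suppress=True)
for i in range(3):
    s=state();print(s['t'],s['eef_pos'],s['force']); c=cam('wrist')
E
```

```text
42.6 [ 0.5661 -0.378   0.0969] [0.4113 0.1858 0.0978]
42.65 [ 0.5661 -0.378   0.0969] [-0.1778 -0.8011 -0.2335]
42.7 [ 0.5661 -0.378   0.0969] [ 0.5344 -0.5216 -0.6619]
```

Spot on. Insert gently.

Emit:
drive_tool(
  moves="0 0 0.012 0 0 0 1; 0 0 0.012 0 0 0 1; 0 0 0.012 0 0 0 1; 0 0 0 0 0 0 1; 0 0 0 0 0 0 1",
)

```text
t: 43.17
eef_pos: [0.5658, -0.3779, 0.0874]
orientation: [[0.971, -0.238, -0.002], [-0.238, -0.971, 0.0], [-0.002, -0.0, -1.0]]
force: [-0.2, -0.2, -1.4]
width: 0.0119
```

Emit:
drive_tool(
  moves="0 0 0.016 0 0 0 1; 0 0 0.016 0 0 0 1; 0 0 0.016 0 0 0 1; 0 0 0 0 0 0 1; 0 0 0 0 0 0 1",
)

```text
t: 43.58
eef_pos: [0.5658, -0.3779, 0.0754]
orientation: [[0.971, -0.238, -0.002], [-0.238, -0.971, 0.0], [-0.002, -0.0, -1.0]]
force: [0.1, -0.5, -0.5]
width: 0.0117
```

Emit:
drive_tool(
  moves="0 0 0.008 0 0 0 1; 0 0 0.008 0 0 0 1; 0 0 0.006 0 0 0 1; 0 0 0 0 0 0 1; 0 0 0 0 0 0 1",
)

```text
t: 44.0
eef_pos: [0.566, -0.378, 0.0703]
orientation: [[0.971, -0.238, -0.001], [-0.238, -0.971, 0.0], [-0.001, 0.0, -1.0]]
force: [0.1, -0.2, -0.4]
width: 0.0118
```

Emit:
drive_tool(
  moves="0 0 0.004 0 0 0 1; 0 0 0.004 0 0 0 1; 0 0 0.004 0 0 0 1; 0 0 0 0 0 0 1; 0 0 0 0 0 0 1",
)

```text
t: 44.42
eef_pos: [0.5664, -0.3782, 0.0695]
orientation: [[0.971, -0.238, -0.0], [-0.238, -0.971, -0.001], [0.0, 0.001, -1.0]]
force: [-5.5, 3.6, 14.1]
width: 0.0117
```

Emit:
drive_tool(
  moves="0 0 -0.004 0 0 0.8 1; 0 0 0 0 0 0.8 1; 0 0 0 0 0 0.8 1; 0 0 0 0 0 0.8 1; 0 0 0 0 0 0.8 1; 0 0 0 0 0 0.8 1; 0 0 0 0 0 0.8 1; 0 0 0 0 0 0.8 1; 0 0 0 0 0 0.8 1; 0 0 0 0 0 0.8 1",
  force=40,
)

```text
t: 45.25
eef_pos: [0.5661, -0.378, 0.0696]
orientation: [[0.503, -0.864, -0.001], [-0.864, -0.503, -0.0], [-0.0, 0.001, -1.0]]
force: [-4.1, 1.7, 8.9]
width: 0.0118
```

```bash
python3 - <<'E'
from h import *
np.set_printoptions(precision=4,suppress=True)
s=state();print(s['eef_pos'],np.arctan2(s['orientation'][1,0],s['orientation'][0,0]),s['force'],s['torque'],s['q'])
E
```

```text
[ 0.5661 -0.378   0.0696] -1.043796981531621 [-4.1096  1.6664  8.9438] [0.5108 0.9158 0.0803] [ 0.7482  0.5425 -0.3066  1.5462  0.1782  1.0809 -0.645 ]
```

Emit:
drive_tool(
  moves="0 0 0 0 0 0.5 1; 0 0 0 0 0 0.5 1; 0 0 0 0 0 0.5 1; 0 0 0 0 0 0 1; 0 0 0 0 0 0 1",
)

```text
t: 45.67
eef_pos: [0.5661, -0.3779, 0.0696]
orientation: [[0.371, -0.928, -0.001], [-0.928, -0.371, -0.0], [-0.0, 0.001, -1.0]]
force: [-4.0, 2.0, 8.5]
width: 0.0118
```

```bash
python3 - <<'E'
from h import *
np.set_printoptions(precision=4,suppress=True)
s=state();print(s['eef_pos'],np.arctan2(s['orientation'][1,0],s['orientation'][0,0]),s['force'],s['torque'])
E
```

```text
[ 0.5661 -0.3779  0.0696] -1.1902533570070193 [-4.037   1.9961  8.4731] [ 0.6079  0.9115 -0.0535]
```

Emit:
drive_tool(
  moves="0 0 0 0 0 0.5 1; 0 0 0 0 0 0.5 1; 0 0 0 0 0 0 1; 0 0 0 0 0 0 1",
)

```text
t: 46.0
eef_pos: [0.5661, -0.3778, 0.0696]
orientation: [[0.277, -0.961, -0.001], [-0.961, -0.277, -0.0], [-0.0, 0.001, -1.0]]
force: [-3.4, 3.3, 8.2]
width: 0.0115
```

```bash
python3 - <<'E'
from h import *
np.set_printoptions(precision=4,suppress=True)
s=state();print(s['eef_pos'],np.arctan2(s['orientation'][1,0],s['orientation'][0,0]),s['force'],s['torque'])
E
```

```text
[ 0.5661 -0.3778  0.0696] -1.2902414779635734 [-3.4322  3.2982  8.2336] [ 0.6484  0.9599 -0.0068]
```

Emit:
drive_tool(
  moves="0 0 0 0 0 0.4 1; 0 0 0 0 0 0.4 1; 0 0 0 0 0 0 1; 0 0 0 0 0 0 1",
)

```text
t: 46.33
eef_pos: [0.5661, -0.3778, 0.0696]
orientation: [[0.199, -0.98, -0.001], [-0.98, -0.199, -0.0], [-0.0, 0.001, -1.0]]
force: [-4.1, 2.1, 9.0]
width: 0.0116
```

```bash
python3 - <<'E'
from h import *
np.set_printoptions(precision=4,suppress=True)
s=state();print(s['eef_pos'],np.arctan2(s['orientation'][1,0],s['orientation'][0,0]),s['force'],s['torque'])
c=cam('wrist');save(c,'wrist18')
im=c['frame'][120:290,220:420,::-1]; cv2.imwrite('pics/w18z.png',cv2.resize(im,None,fx=4,fy=3.5,interpolation=cv2.INTER_CUBIC))
E
```

```text
[ 0.5661 -0.3778  0.0696] -1.3701826668856552 [-4.1219  2.0672  9.0331] [0.6897 0.9416 0.0033]
```

View pics/w18z.png

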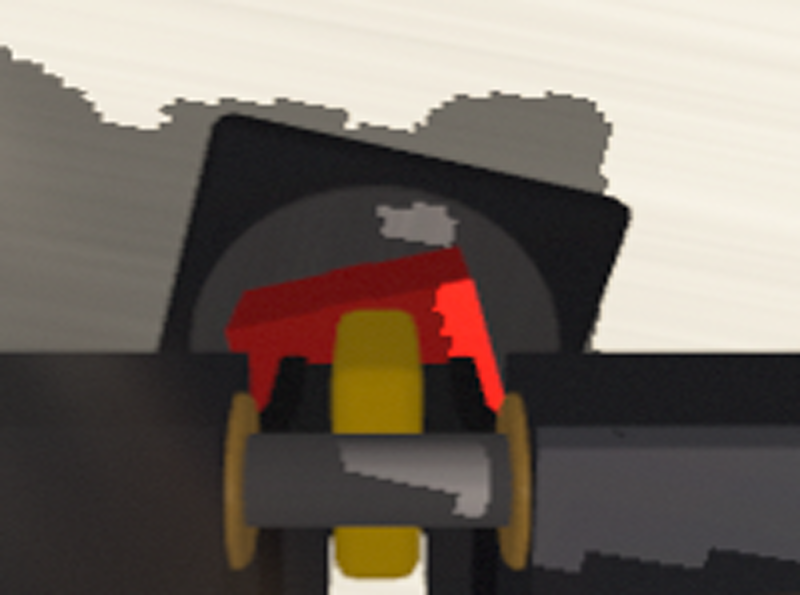

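Emit:
drive_tool(
  moves="0 0 0 0 0 0.4 1; 0 0 0 0 0 0.4 1; 0 0 0 0 0 0 1; 0 0 0 0 0 0 1",
)

```text
t: 46.72
eef_pos: [0.5661, -0.3777, 0.0695]
orientation: [[0.12, -0.993, -0.001], [-0.993, -0.12, 0.0], [-0.0, 0.001, -1.0]]
force: [-5.0, 2.9, 9.0]
width: 0.0119
```

```bash
python3 - <<'E'
from h import *
np.set_printoptions(precision=4,suppress=True)
s=state();print(s['eef_pos'],np.arctan2(s['orientation'][1,0],s['orientation'][0,0]),s['force'],s['torque'],s['joint_torque'])
E
```

```text
[ 0.5661 -0.3777  0.0695] -1.4501800883459575 [-5.0344  2.9236  8.9737] [ 0.6873  0.992  -0.0301] [ -0.0372 -70.2703  -2.9923 -35.5333   0.2687  -1.9493  -0.1407]
```

Emit:
drive_tool(
  moves="0 0 0 0 0 0.4 1; 0 0 0 0 0 0.4 1; 0 0 0 0 0 0 1; 0 0 0 0 0 0 1",
)

```text
t: 47.05
eef_pos: [0.5661, -0.3776, 0.0695]
orientation: [[0.041, -0.999, -0.001], [-0.999, -0.041, 0.0], [-0.0, 0.001, -1.0]]
force: [-4.0, 2.9, 8.9]
width: 0.0118
```

```bash
python3 - <<'E'
from h import *
np.set_printoptions(precision=4,suppress=True)
s=state();print(s['eef_pos'],np.arctan2(s['orientation'][1,0],s['orientation'][0,0]),s['force'],s['torque'],s['joint_torque'])
c=cam('wrist');save(c,'wrist19')
im=c['frame'][120:290,220:420,::-1]; cv2.imwrite('pics/w19z.png',cv2.resize(im,None,fx=4,fy=3.5,interpolation=cv2.INTER_CUBIC))
E
```

```text
[ 0.5661 -0.3776  0.0695] -1.5298930356203366 [-3.9716  2.9029  8.9108] [0.8124 1.0046 0.0004] [  0.173  -70.2408  -2.4777 -35.5994   0.3009  -1.9918  -0.2096]
```

View pics/w19z.png

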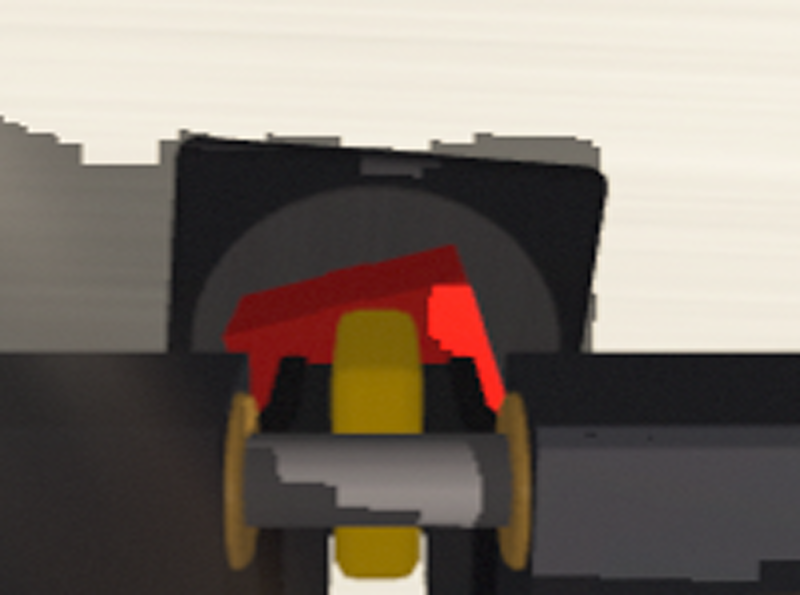

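Emit:
drive_tool(
  moves="0 0 0 0 0 0.4 1; 0 0 0 0 0 0.4 1; 0 0 0 0 0 0 1; 0 0 0 0 0 0 1",
)

```text
t: 47.43
eef_pos: [0.5662, -0.3775, 0.0696]
orientation: [[-0.039, -0.999, -0.001], [-0.999, 0.039, 0.0], [-0.0, 0.001, -1.0]]
force: [-4.0, 2.4, 8.9]
width: 0.0118
```

```bash
python3 - <<'E'
from h import *
np.set_printoptions(precision=4,suppress=True)
s=state();print(s['eef_pos'],np.arctan2(s['orientation'][1,0],s['orientation'][0,0]),s['force'],s['torque'],s['joint_torque'])
c=cam('wrist');save(c,'wrist20')
im=c['frame'][120:290,220:420,::-1]; cv2.imwrite('pics/w20z.png',cv2.resize(im,None,fx=4,fy=3.5,interpolation=cv2.INTER_CUBIC))
E
```

```text
[ 0.5662 -0.3775  0.0696] -1.6093435380589662 [-4.0203  2.374   8.9233] [0.8424 0.9569 0.3294] [  0.4725 -70.2821  -1.9183 -35.6078   0.1637  -1.9445  -0.4851]
```

View pics/w20z.png

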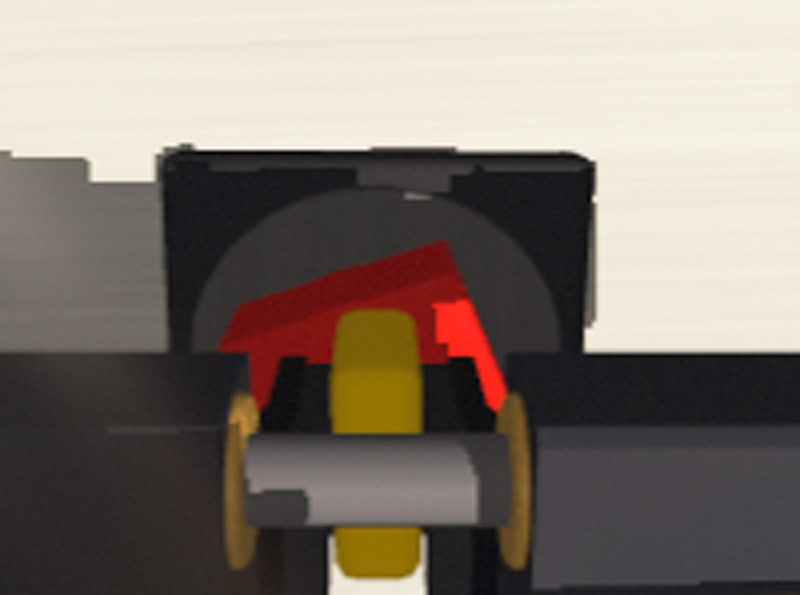

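Emit:
drive_tool(
  moves="0 0 -0.004 0 0 -0.3 1; 0 0 0 0 0 0 0.6; 0 0 0 0 0 0 0.6; 0 0 0 0 0 0 0.6; 0 0 0 0 0 0 0.6; 0 0 0 0 0 0 0.6; 0 0 0 0 0 0 0.6",
)

```text
t: 48.07
eef_pos: [0.5661, -0.3781, 0.0694]
orientation: [[-0.01, -1.0, -0.001], [-1.0, 0.01, -0.0], [0.0, 0.001, -1.0]]
force: [0.4, 0.7, -1.3]
width: 0.0339
```

Emit:
drive_tool(
  moves="0 0 -0.04 0 0 0 0.6; 0 0 -0.08 0 0 0 0.6; 0 0 -0.12 0 0 0 0.6; 0 0 -0.15 0 0 0 0.6; 0 0 -0.15 0 0 0 0.6; 0 0 -0.15 0 0 0 0.6; 0 0 -0.15 0 0 0 0.6; 0 0 -0.1 0 0 0 0.6; 0 0 0 0 0 0 0.6",
)

```text
t: 48.82
eef_pos: [0.568, -0.3788, 0.3127]
orientation: [[-0.009, -1.0, 0.008], [-1.0, 0.009, -0.005], [0.005, -0.008, -1.0]]
force: [0.8, -1.1, 1.2]
width: 0.0349
```

```bash
python3 - <<'E'
from h import *
np.set_printoptions(precision=4,suppress=True)
s=state();print(s['eef_pos'],np.arctan2(s['orientation'][1,0],s['orientation'][0,0]),s['force'],s['t'])
c=cam('wrist');save(c,'wrist21');W=cloud(c);fitburn(c,W)
hsv=cv2.cvtColor(c['frame'],cv2.COLOR_RGB2HSV)
m=(hsv[...,0]>=18)&(hsv[...,0]<=32)&(hsv[...,1]>120)&(hsv[...,2]>70)&(W[...,2]>.06)&(W[...,2]<.1)&(W[...,1]<-.3)
q=W[m];print('key',len(q),q.mean(0),np.percentile(q[:,2],[10,50,90]),cv2.minAreaRect((q[q[:,2]>.072][:,:2]*1e3).astype(np.float32)))
z=W[...,2]; b=(c['frame'].astype(int).sum(-1)<200)&(z>.003)&(z<.05)&(abs(W[...,0]-.566)<.06)&(abs(W[...,1]+.377)<.06)
q=W[b];print('base',len(q),cv2.minAreaRect((q[:,:2]*1e3).astype(np.float32)))
im=c['frame'][100:260,220:420,::-1]; cv2.imwrite('pics/w21z.png',cv2.resize(im,None,fx=3.7,fy=3.7,interpolation=cv2.INTER_CUBIC))
E
```

```text
[ 0.568  -0.3788  0.3127] -1.5802478808504732 [ 0.7703 -1.0658  1.2128] 48.8167
red top n 436 [ 0.5674 -0.3763  0.0451] ((566.3363037109375, -376.1585693359375), (36.55743408203125, 39.81328582763672), 18.19341278076172)
pix 295 159 327 189Traceback (most recent call last):
  File "<stdin>", line 4, in <module>
  File "h.py", line 112, in fitburn
    S=toplane(uv); print('slot',len(S),S.mean(0),cv2.minAreaRect((S[:,:2]*1e3).astype(np.float32)))
  File "h.py", line 110, in toplane
    n=cv2.undistortPoints(uv.reshape(-1,1,2),K,np.array([c['k1'],0,0,0,0],float)).reshape(-1,2)
      ~~~~~~~~~~~~~~~~~~~^^^^^^^^^^^^^^^^^^^^^^^^^^^^^^^^^^^^^^^^^^^^^^^^^^^^^^^^
cv2.error: OpenCV(4.12.0) /io/opencv/modules/calib3d/src/undistort.dispatch.cpp:347: error: (-215:Assertion failed) CV_IS_MAT(_src) && CV_IS_MAT(_dst) && (_src->rows == 1 || _src->cols == 1) && (_dst->rows == 1 || _dst->cols == 1) && _src->cols + _src->rows - 1 == _dst->rows + _dst->cols - 1 && (CV_MAT_TYPE(_src->type) == CV_32FC2 || CV_MAT_TYPE(_src->type) == CV_64FC2) && (CV_MAT_TYPE(_dst->type) == CV_32FC2 || CV_MAT_TYPE(_dst->type) == CV_64FC2) in function 'cvUndistortPointsInternal'
```

```bash
python3 - <<'E'
from h import *
np.set_printoptions(precision=4,suppress=True)
c=cam('wrist');save(c,'wrist22');W=cloud(c)
hsv=cv2.cvtColor(c['frame'],cv2.COLOR_RGB2HSV)
m=(hsv[...,0]>=18)&(hsv[...,0]<=32)&(hsv[...,1]>120)&(hsv[...,2]>70)&(W[...,2]>.06)&(W[...,2]<.1)&(W[...,1]<-.3)
q=W[m];print('key',len(q),q.mean(0),np.percentile(q[:,2],[10,50,90]),cv2.minAreaRect((q[q[:,2]>.072][:,:2]*1e3).astype(np.float32)))
z=W[...,2]; v=np.mgrid[:400,:640][0]; f=c['frame'].astype(int)
b=(v<235)&(f.max(-1)<110)&(f.max(-1)-f.min(-1)<25)&(z>.004)&(z<.05)&(abs(W[...,0]-.566)<.06)&(abs(W[...,1]+.377)<.06)
q=W[b];print('base',len(q),cv2.minAreaRect((q[:,:2]*1e3).astype(np.float32)))
im=c['frame'][100:260,220:420,::-1]; cv2.imwrite('pics/w22z.png',cv2.resize(im,None,fx=3.7,fy=3.7,interpolation=cv2.INTER_CUBIC))
c=cam('top');save(c,'top22')
rows([([.44,-.30,.35],Rdown(-.8))],.6)
E
```

```text
key 231 [ 0.567  -0.3769  0.078 ] [0.0769 0.0787 0.08  ] ((565.6574096679688, -376.93621826171875), (35.88031005859375, 11.516278266906738), 5.700534343719482)
base 1278 ((566.83984375, -376.2157287597656), (79.7955093383789, 78.65716552734375), 87.23966217041016)
-0.038 0.063 -0.023 0 0 -0.98 0.6; -0.045 0.06 -0.022 0 0 -0.97 0.6; -0.05 0.055 -0.023 0 0 -0.98 0.6; -0.055 0.049 -0.023 0 0 -0.97 0.6; -0.059 0.044 -0.022 0 0 -0.98 0.6; -0.064 0.038 -0.023 0 0 -0.97 0.6; -0.067 0.032 -0.022 0.01 0 -0.98 0.6; -0.07 0.025 -0.023 0 0 -0.97 0.6
```

View pics/w22z.png

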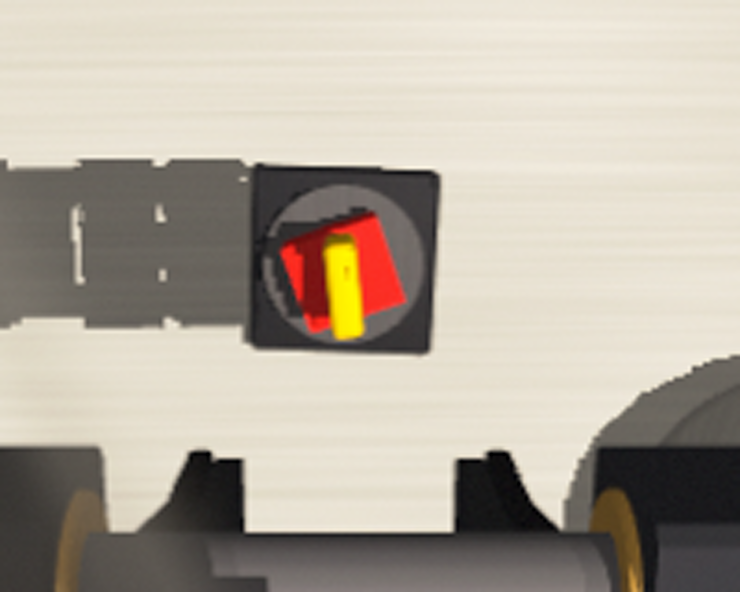

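View pics/top22.png

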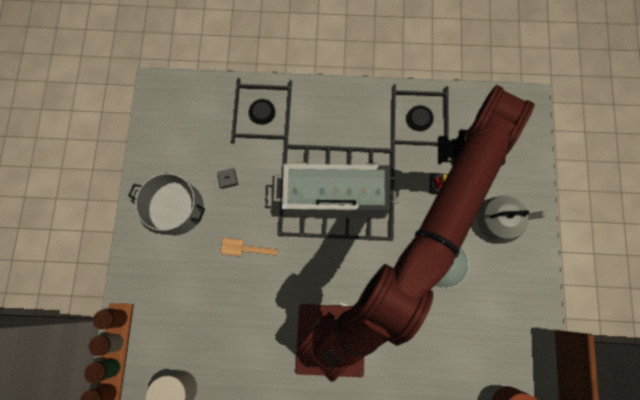

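```bash
python3 - <<'E'
from h import *
print(robot.sign_off(), state()['t'])
E
```

```text
the job is handed in; nothing more can be done
the job is handed in; nothing more can be done
```

The job is done and handed in at about 49 s of the 208 s allowed, with the gripper clear of everything.

**What I did**
- **Lid:** I opened it until it met its stop, which showed as about 25 N of resistance.
- **Infusers:** Only two orange-gripped infusers were on the stovetop in the camera views. I hung one in the gap near pan y = -92 mm and the other in the middle gap. The gap near +92 mm stays empty.
- **Shutting and burner:** I shut the lid, moved the key from its holder into the burner slot and turned it clockwise to the stop.

**Last checks**
- **Lid:** The last slope measured, right after the final press, was below 0.001 rad, so it is shut.
- **Infusers:** Pictures through the glass show four black and two orange grips on the plate in the right gaps.
- **Key:** Its top is at 79 mm, which matches fully pushed in.
- **Switch:** It measures about 1.20 rad from its base. The twisting torque rose to about 0.33 N m at the end, against 0.06 N m of friction.
- **Other things:** The kettle, pot and paddle look unmoved in the last overhead picture. The arm partly hid the glass cover there.

**What was not clean**
- **Force spike:** The extra fingertip press on the shut lid's handle briefly read about 48 N vertically. That was on the fingertips, not the gripper body or arm, and well under the 120 N wrist limit.
- **Near miss in the pan:** While lowering the second infuser it came about 1.5 mm from a black one before I moved it back. I saw no shift in the pictures afterwards.

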